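# Put auction lots on the sloped lockable preview rack

### The arm

A 7-joint arm with a two-finger parallel gripper is mounted at the origin on the work surface. World frame = base frame: x ahead of the robot, y to its left, z up, the work surface at z = 0. Lengths are in m, angles in rad, forces in N, time in s.
With the tool pointing down it reaches from about 0.4 to 0.85 m from the base axis. Payload 4.5 kg.
Tool frame: the origin (TCP) lies midway between the tips of the shut fingers; the grasp point (between the pads) lies 19 mm behind it; z points along the fingers, y is the direction in which the jaws open and shut (so a half turn about z gives the same grasp; the last joint's range is limited). The gripper opens to 88 mm and grips with 3 to 60 N. Pads are 18 mm wide; open, the fingers measure 123 mm over their backs; the gripper's body (75 mm by 187 mm) begins 45 mm behind the grasp point.
Start: joints at [1.267, 0.689, -0.195, 1.565, 0.157, 0.902, -0.215], TCP at [0.207, -0.59, 0.239] pointing down, gripper open.
Joint ranges: [-3.01, 3.01], [-0.46, 2.08], [-1.47, 1.51], [0.13, 2.56], [-1, 4.14], [0.04, 2.09], [-2.66, 2.66]. Speed limits (rad/s): [2.57, 2.57, 3.14, 3.14, 3.14, 3.14, 3.14].

### API

Orientations are given as a unit quaternion [x, y, z, w].
In Python, from plant import r gives the robot as it stands. The module is installed in compiled form; this text tells all that it offers.
- The arm moves only by the tool carry_out, never from a script. Its argument "commands" is a list of rows, each a list of 6 numbers: the shift along the tool's x, y, z in m, then the turn, a rotation vector about the tool's x, y, z in degrees. In form: [[dx, dy, dz, wx, wy, wz], ...]. A call has 1 to 12 rows; each row is the pose to reach, as a shift and turn from the pose commanded when the call began, along the tool's axes at that moment; what a row does not reach only later rows make up. A row lasts 1/10 s, in which the tool goes at most 50 mm and 8.59 degrees, less where a joint would pass 70% of its speed; a pose out of reach is approached as far as the arm can. A call with a gripper value outside its range is refused whole. "fingers" is the closure in counts, from 0 (fully open) to 255 (shut), set as the call begins (left out, the last holds). The fingers move at their own pace and stop on an object; "grip_force" is the grip in N (left out, the last holds). Time passes only in rows, so rows that repeat a pose let the fingers close. It gives the time, the measured TCP pose, the force and the opening at its end, in the units of the state.
- r.get_state(): the state, without advancing time (a new reading comes with each control period).
- r.snapshot(name): name is "scene" or "top" or "wrist"; returns a dict with "img" (400x640x3 uint8, blue, green, red), "intrinsics" (3x3 intrinsics, pixels), "extrinsics" (4x4, takes a point from camera to world coordinates); the wrist camera has in their place "tool_from_camera" (4x4, takes a point from camera to tool coordinates, whose origin is the TCP and whose axes are the flange's). Camera axes: x right, y down, z forward; pixel columns grow to the right and rows downward; lengths in m; the calibration is good to about 2 mm. A picture is of the moment at which its call begins: read the wrist's pose just before it. There is no depth.
- r.finish_job(): hands the job in, once; it reports no verdict.
Trained networks look in a picture, given as the dict that the camera call returned (one of the last four; its "shot" number tells which), for a name from the list of things; names that differ only in an ending like _2 or _b are one class to them, and where a whole thing is asked for, a point or a joint stands for the part that bears it (a point fixed in the world has none). Each returns a list of dicts, best first, with "p" (0 to 1); they miss things now and then, are a little off and sometimes report something else, mostly with a low value. They report only what shows in the picture. A call takes as long as a camera call. They do not tell look-alikes from the thing itself.
- r.spot_in(picture, label): "xyz" ([x, y, z] in m, in world coordinates, good to about 4 mm: the middle of the surface that is visible of it).
- r.spot_point(picture, label): "xyz" ([x, y, z] in m, in world coordinates, good to about 4 mm: a listed point, or the origin of a listed thing).
The state is a dict: "clock": time; "q": joint angles; "qd": joint speeds; "joint_torque": joint torques, N m; "tool_pos": TCP position; "eef_rot": TCP orientation; "contact_force": force on the tool from outside, world axes, zero at the start; "moment": the same for the moment, N m; "opening": opening from 0.0 (shut) to 1.0 (fully open).
Only numpy, scipy, OpenCV 4.12 (cv2) and the standard library are available. Lean on these libraries where they do the work, as an engineer would, in place of code of your own. Each camera call takes 0.05 s, during which the arm holds its last target.

### The job

Fit the T-handle from its tray fully down onto the square shaft of the preview rack and turn it anticlockwise until the locking bar is swung right back; then stand every boxed lot in a bay of its own on the sloped shelf, lid up and flat on the deck, with its tagged end squarely to the low front lip. Turn the handle back until the bar is fully locked over the lots, and put the handle back, standing upright in its tray. Do not disturb the cone, the map tube or the empty roll.

Things in the scene. Friction and masses are not known exactly. Their poses are not given: they have to be found in the camera images.
- shelf: sloped steel deck of the fixed rack. Origin: middle of its upper face, 90 mm above the table. x points up the slope, away from the robot (rises 20 degrees; low front at -x), y along the shelf to the left, z square to the deck. Clear deck x +-52 mm, y +-190 mm, parted into four bays 90 mm apart by 3 mm dividers at y = -90, 0, 90 mm, 10 mm high. Front lip 12 mm, back stop 24 mm, side walls 12 mm above the deck; 76 mm tall end plates at the back corners
- bar_mid (a point): middle of the locking bar: an 8 mm rod along the shelf on two 45 mm end arms, pivoted at shelf x = 40, z = 66 mm. Locked, it lies over the middle of the deck (shelf x = -5, z = 66 mm) and blocks it from above; fully open, it is swung up and back behind the shelf (x = 75, z = 95 mm)
- shaft (a joint): angle of the square shaft that drives the bar, rad: 0 = locked (as found), 1.4 = end stop, bar fully open. Opens anticlockwise seen from above. Stays where left (friction 0.2 N m); the bar turns 1.75 times as far. At 0 its flats are parallel to the shelf's long and short directions seen from above
- shaft_foot (a point): foot of the upright square shaft, on its axis, on the flat top of the grey lock box (85 mm square, top 100 mm above the table) at the right-hand end of the rack. The shaft is 14 mm square, 24 mm tall, the last 10 mm tapering to 6 mm square
- key: loose T-handle, 0.22 kg: 44 mm square steel hub 32 mm tall with a 16 mm square, 27 mm deep socket in its underside, sides parallel to its x and y (fits the shaft four ways); on a 20 mm neck a black grip bar 110 mm along x, 18 mm across y, height 44 to 72 mm. Origin: centre of the hub's underside, z up. Fully down it rests on the lock box; about 0.14 rad of play either way before it drives the shaft
- tray: plywood key tray on the table, fixed (place varies): 110 mm square, rim 14 mm tall, wall 4 mm, floor 4 mm thick. Origin: centre of its underside
- lot1: a small taped cardboard carton to go on display (may be absent), 90 mm long (x), 48 mm wide (y), 50 mm tall, about 0.25 kg, lid up. Origin: centre of its underside, z up. A white paper lot tag covers most of its -x end and folds over onto that end of the lid
- lot1_tag (a point): centre of the tagged end face of lot1 (45 mm along -x from its centre, half way up)
- lot2: a small grey plastic tub with a black lid to go on display (may be absent), 90 mm long (x), 48 mm wide (y), 52 mm tall, about 0.25 kg, lid up. Origin: centre of its underside, z up. A white paper lot tag covers most of its -x end and folds over onto that end of the lid
- lot2_tag (a point): centre of the tagged end face of lot2 (45 mm along -x from its centre, half way up)
- lot3: a dark steel cash box to go on display (may be absent), 90 mm long (x), 48 mm wide (y), 46 mm tall, about 0.25 kg, lid up. Origin: centre of its underside, z up. A white paper lot tag covers most of its -x end and folds over onto that end of the lid
- lot3_tag (a point): centre of the tagged end face of lot3 (45 mm along -x from its centre, half way up)
- lot4: a black ribbed hard case to go on display (may be absent), 90 mm long (x), 48 mm wide (y), 54 mm tall, about 0.25 kg, lid up. Origin: centre of its underside, z up. A white paper lot tag covers most of its -x end and folds over onto that end of the lid
- lot4_tag (a point): centre of the tagged end face of lot4 (45 mm along -x from its centre, half way up)
- cone: orange cone, 130 mm square foot, 190 mm tall; bystander
- map_tube: cardboard map tube lying on the table, 400 mm long, 44 mm thick; bystander
- tape_roll: empty roll, 104 mm wide, 48 mm tall; bystander
Not all that is in view belongs to the job. What is shaped like the lot3 but orange is not meant. Leave any red look-alike of the lot1 alone.

How it is judged:
On the way, in this order (a step that is already met when the one before it is completed fails the run):
1. the T-handle is fully down on the square shaft, the bar still locked (horizontal distance between key and shaft_foot below 0.005 m and z of key in the frame of shaft_foot between -0.004 and 0.005 m and angle between key's own z axis and vertical below 0.08 rad and value of joint shaft below 0.2 rad), for 0.2 s.
2. the handle on the shaft has turned it open (shaft beyond 1.15 rad) (horizontal distance between key and shaft_foot below 0.005 m and z of key in the frame of shaft_foot between -0.004 and 0.005 m and angle between key's own z axis and vertical below 0.08 rad and value of joint shaft above 1.15 rad), for 0.2 s.
3. with the bar open, every lot present stands flat on the sloped shelf, tagged end to the front lip (value of joint shaft above 1 rad and x of lot1 in the frame of shelf between -0.016 and 0.016 m and y of lot1 in the frame of shelf between -0.172 and 0.172 m and z of lot1 in the frame of shelf between -0.004 and 0.006 m and angle between the z axis of each of lot1, lot2, lot3, lot4 and the z axis of shelf, either way round below 0.1 rad and angle between the x axis of each of lot1, lot2, lot3, lot4 and the x axis of shelf, either way round below 0.3 rad and x of each of lot1_tag, lot2_tag, lot3_tag, lot4_tag in the frame of shelf below -0.025 m and linear speed of each of lot1, lot2, lot3, lot4 below 0.02 m/s and x of lot2 in the frame of shelf between -0.016 and 0.016 m and y of lot2 in the frame of shelf between -0.172 and 0.172 m and z of lot2 in the frame of shelf between -0.004 and 0.006 m and x of lot3 in the frame of shelf between -0.016 and 0.016 m and y of lot3 in the frame of shelf between -0.172 and 0.172 m and z of lot3 in the frame of shelf between -0.004 and 0.006 m and x of lot4 in the frame of shelf between -0.016 and 0.016 m and y of lot4 in the frame of shelf between -0.172 and 0.172 m and z of lot4 in the frame of shelf between -0.004 and 0.006 m), for 0.3 s.
4. the handle on the shaft has turned it back to locked (below 0.12 rad) over the lots (horizontal distance between key and shaft_foot below 0.005 m and z of key in the frame of shaft_foot between -0.004 and 0.005 m and angle between key's own z axis and vertical below 0.08 rad and value of joint shaft below 0.12 rad and x of lot1 in the frame of shelf between -0.016 and 0.016 m and y of lot1 in the frame of shelf between -0.172 and 0.172 m and z of lot1 in the frame of shelf between -0.004 and 0.006 m and angle between the z axis of each of lot1, lot2, lot3, lot4 and the z axis of shelf, either way round below 0.1 rad and angle between the x axis of each of lot1, lot2, lot3, lot4 and the x axis of shelf, either way round below 0.3 rad and x of each of lot1_tag, lot2_tag, lot3_tag, lot4_tag in the frame of shelf below -0.025 m and linear speed of each of lot1, lot2, lot3, lot4 below 0.02 m/s and x of lot2 in the frame of shelf between -0.016 and 0.016 m and y of lot2 in the frame of shelf between -0.172 and 0.172 m and z of lot2 in the frame of shelf between -0.004 and 0.006 m and x of lot3 in the frame of shelf between -0.016 and 0.016 m and y of lot3 in the frame of shelf between -0.172 and 0.172 m and z of lot3 in the frame of shelf between -0.004 and 0.006 m and x of lot4 in the frame of shelf between -0.016 and 0.016 m and y of lot4 in the frame of shelf between -0.172 and 0.172 m and z of lot4 in the frame of shelf between -0.004 and 0.006 m), for 0.2 s.
At the end, for the whole second after the job is handed in: bar locked (shaft below 0.12 rad); every lot present at rest flat on the deck (6 mm, 0.1 rad), within 16 mm of its middle across the depth and 172 mm along, tagged end to the front lip (within 0.3 rad); T-handle upright on the tray floor, within 33 mm of the tray centre along each side (value of joint shaft below 0.12 rad and x of key in the frame of tray between -0.033 and 0.033 m and y of key in the frame of tray between -0.033 and 0.033 m and z of key in the frame of tray between 0 and 0.008 m and angle between key's own z axis and vertical below 0.08 rad and linear speed of each of key, lot1, lot2, lot3, lot4 below 0.02 m/s and x of lot1 in the frame of shelf between -0.016 and 0.016 m and y of lot1 in the frame of shelf between -0.172 and 0.172 m and z of lot1 in the frame of shelf between -0.004 and 0.006 m and angle between the z axis of each of lot1, lot2, lot3, lot4 and the z axis of shelf, either way round below 0.1 rad and angle between the x axis of each of lot1, lot2, lot3, lot4 and the x axis of shelf, either way round below 0.3 rad and x of each of lot1_tag, lot2_tag, lot3_tag, lot4_tag in the frame of shelf below -0.025 m and x of lot2 in the frame of shelf between -0.016 and 0.016 m and y of lot2 in the frame of shelf between -0.172 and 0.172 m and z of lot2 in the frame of shelf between -0.004 and 0.006 m and x of lot3 in the frame of shelf between -0.016 and 0.016 m and y of lot3 in the frame of shelf between -0.172 and 0.172 m and z of lot3 in the frame of shelf between -0.004 and 0.006 m and x of lot4 in the frame of shelf between -0.016 and 0.016 m and y of lot4 in the frame of shelf between -0.172 and 0.172 m and z of lot4 in the frame of shelf between -0.004 and 0.006 m); the robot touches nothing.
It fails at once if the cone is moved by more than 30 mm (distance of cone from where it was at the start of the episode above 0.03 m).
It fails at once if the map tube is moved by more than 30 mm (distance of map_tube from where it was at the start of the episode above 0.03 m).
It fails at once if the empty roll is moved by more than 30 mm (distance of tape_roll from where it was at the start of the episode above 0.03 m).
Of lot1, lot2, lot3, lot4 only 2 to 4 are there at a start; the rules pass over those that are not, and their reading is None.
At some moment in a run one of lot1, lot2, lot3, lot4 may be knocked a few centimetres aside while the robot is not near it.
It also fails if it takes over 210 s, if anything falls off the work surface, if the arm or the gripper's body presses on something with over 40 N, if the wrist force passes 120 N, or if a joint passes its speed limit or range.

## Working session

There is one attempt and no reset: what is moved stays moved. The work goes in short steps, Python scripts to look and compute and a tool call to move; the robot and the scene stay as the last step left them, time stands still between calls to the robot, and variables do not carry over. Pictures are saved under pics/ and viewed, and the job is handed in when it is done.

Besides the shell and the picture viewer there is one more tool, called after "Request:" as a command line: name --pt "numbers of a row" for each row, then --argument value for the rest. carry_out: Moves the arm, as the interface text tells. Its arguments: {"type":"object","properties":{"commands":{"type":"array","items":{"type":"array","items":{"type":"number"}}},"fingers":{"type":"number"},"grip_force":{"type":"number"}},"required":["commands"]}

```bash
mkdir -p pics; ls; python3 - <<'E'
from plant import r
import cv2
s=r.get_state()
for k,v in s.items(): print(k,v)
for n in ("scene","top","wrist"):
    p=r.snapshot(n); cv2.imwrite(f"pics/{n}0.png",p["img"])
    print(n,p["intrinsics"], p.get("extrinsics",p.get("tool_from_camera")))
    for l in ["shelf","bar_mid","shaft_foot","key","tray","lot1","lot2","lot3","lot4","lot1_tag","lot2_tag","lot3_tag","lot4_tag","cone","map_tube","tape_roll"]:
        for d in r.spot_point(p,l)[:3]:
            print(l,[round(float(x),3) for x in d["xyz"]],round(d["p"],2))
E
```

```text
pics
clock 0.0
q [ 1.26678057  0.68997935 -0.19450342  1.56636636  0.15731747  0.90249019
 -0.21510583]
qd [ 1.56874690e-03  9.27183984e-06 -1.43536939e-04 -1.56365251e-03
 -1.01722011e-03 -9.55423549e-04  1.39921673e-04]
joint_torque [ 1.88676368e-04 -5.27568519e+01 -1.26710437e+00 -1.53432673e+01
 -5.26467303e-02  6.40084036e-03  1.59593210e-04]
tool_pos [ 0.20687213 -0.58908941  0.23790671]
eef_rot [ 9.85761463e-01  1.68147203e-01 -2.31363093e-04 -8.95748627e-04]
contact_force [0.24175973 0.57257341 0.16419928]
moment [-0.0087165  -0.06320748 -0.00281947]
opening 1.0006166549646422
scene [[505.42636524   0.         313.77129713]
 [  0.         505.42636524 194.80322338]
 [  0.           0.           1.        ]] [[-0.39214733  0.59368261 -0.7026816   1.81410763]
 [ 0.91964798  0.27097739 -0.28428656  0.51968372]
 [ 0.02163484 -0.75770193 -0.65224207  1.26882418]
 [ 0.          0.          0.          1.        ]]
shelf [0.671, 0.081, 0.088] 0.56
bar_mid [0.643, 0.086, 0.154] 0.76
bar_mid [0.646, -0.44, -0.003] 0.58
shaft_foot [0.626, -0.211, 0.101] 0.57
key [0.646, -0.441, -0.003]
[... 2120 characters left out ...]
, 0.021] 0.87
lot3_tag [0.398, -0.082, 0.021] 0.65
lot4_tag [0.425, 0.077, 0.017] 0.9
lot4_tag [0.445, 0.245, 0.002] 0.46
cone [0.606, 0.483, 0.007] 0.93
cone [0.398, 0.233, 0.028] 0.47
map_tube [0.796, -0.009, 0.003] 0.94
tape_roll [0.645, -0.446, -0.001] 0.85
tape_roll [0.399, -0.082, 0.018] 0.3
wrist [[351.15442139   0.         324.06704576]
 [  0.         351.15442139 198.3213844 ]
 [  0.           0.           1.        ]] [[-6.26841680e-04 -9.66837294e-01 -2.55392354e-01  6.55201580e-02]
 [ 9.99999510e-01 -4.10207266e-04 -9.01505807e-04  2.70699357e-04]
 [ 7.66845635e-04 -2.55392794e-01  9.66837077e-01 -1.45806129e-01]
 [ 0.00000000e+00  0.00000000e+00  0.00000000e+00  1.00000000e+00]]
```

View pics/scene0.png

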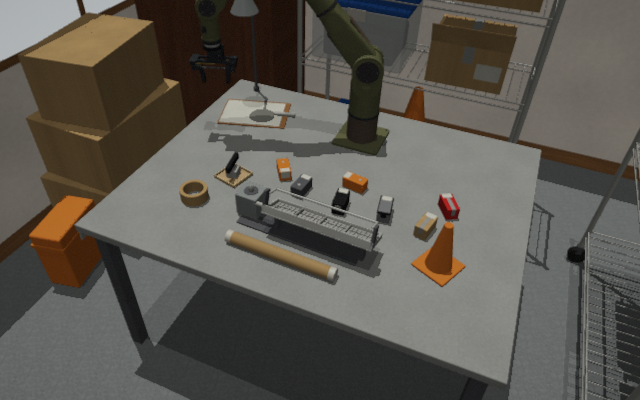

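View pics/top0.png

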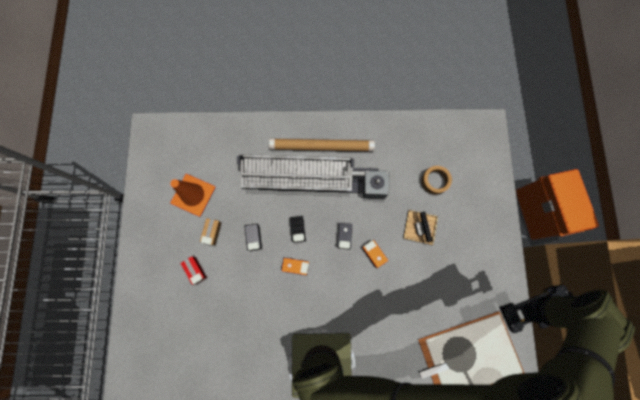

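View pics/wrist0.png

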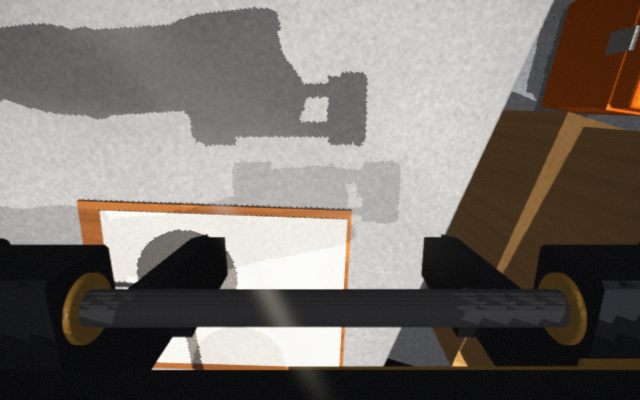

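```bash
cat > h.py <<'E'
import numpy as np, cv2
from scipy.spatial.transform import Rotation as R
from plant import r
def T(s):
    M=np.eye(4); M[:3,:3]=R.from_quat(s["eef_rot"]).as_matrix(); M[:3,3]=s["tool_pos"]; return M
def shot(n,save=None):
    s=r.get_state(); p=r.snapshot(n)
    p["E"]=np.array(p["extrinsics"]) if "extrinsics" in p else T(s)@np.array(p["tool_from_camera"])
    if save: cv2.imwrite(f"pics/{save}.png",p["img"])
    return p
def proj(K,E,X):
    X=np.atleast_2d(X); c=(np.linalg.inv(E)@np.c_[X,np.ones(len(X))].T)[:3]; u=np.array(K)@c; return (u[:2]/u[2]).T
def unproj(K,E,uv,z):
    uv=np.atleast_2d(uv); d=E[:3,:3]@np.linalg.inv(K)@np.c_[uv,np.ones(len(uv))].T; o=E[:3,3:]
    return (o+d*((z-o[2])/d[2])).T
def ori(psi,tilt=0):
    # tool x axis at yaw psi(deg), z down; tilt deg: leaned about world +y axis so z_tool=(sin t,0,-cos t) (before yaw0)
    return R.from_euler('z',psi,degrees=True)*R.from_euler('x',180,degrees=True)
def rel(pos,Rt,s=None):
    s=s or r.get_state(); R0=R.from_quat(s["eef_rot"])
    d=R0.inv().apply(np.array(pos)-s["tool_pos"]); w=(R0.inv()*Rt).as_rotvec(degrees=True)
    return [round(float(x),4) for x in d]+[round(float(x),2) for x in w]
def st():
    s=r.get_state(); x=R.from_quat(s["eef_rot"]).as_matrix()
    print("t",round(s["clock"],2),"p",np.round(s["tool_pos"],4),"psi",round(np.degrees(np.arctan2(x[1,0],x[0,0])),2),"z",np.round(x[:,2],3),"q",np.round(s["q"],2),"F",np.round(s["contact_force"],1),"op",round(s["opening"],3))
    return s
def sp(p,l,n=2,f=None):
    for d in (f or r.spot_point)(p,l)[:n]: print(l,[round(float(x),4) for x in d["xyz"]],round(d["p"],2))
E
python3 - <<'E'
import cv2
a=cv2.imread('pics/top0.png')
cv2.imwrite('pics/c1.png',cv2.resize(a[135:285,160:330],None,fx=4,fy=4,interpolation=3)[:600])
cv2.imwrite('pics/c2.png',cv2.resize(a[135:285,270:460],None,fx=4,fy=4,interpolation=3))
from h import *
for psi,p in ((0,(.43,-.376,.28)),): print(rel(p,ori(psi)))
E
```

```text
[0.2811, -0.1278, -0.0413, 0.01, -0.0, 19.36]
```

View pics/c1.png

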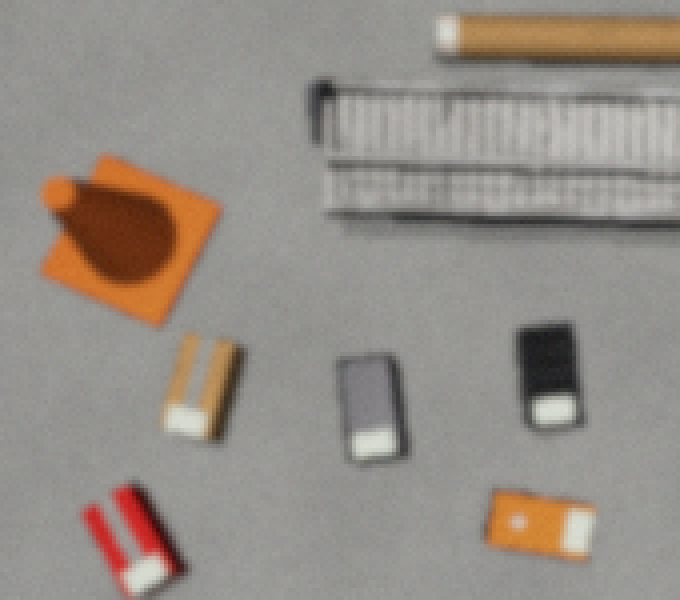

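View pics/c2.png

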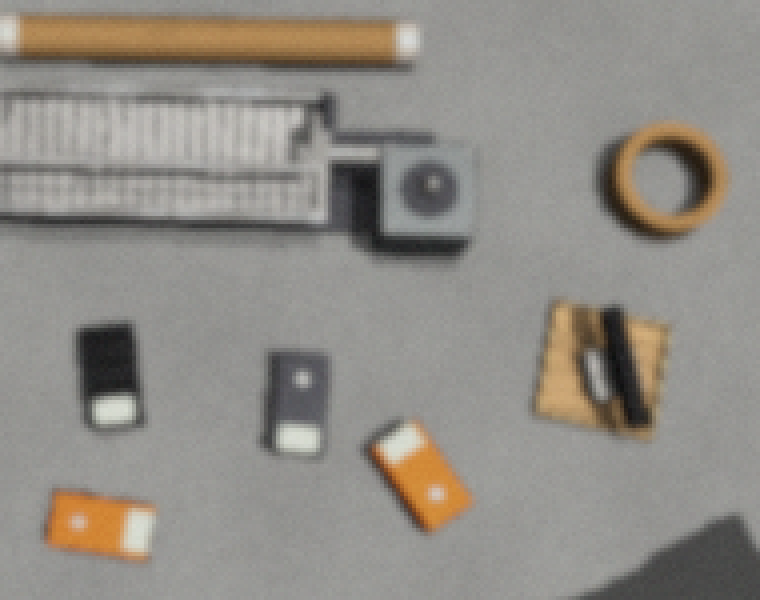

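Request:
carry_out --pt "0.281 -0.128 -0.041 0 0 19.4" --pt "0.281 -0.128 -0.041 0 0 19.4" --pt "0.281 -0.128 -0.041 0 0 19.4" --pt "0.281 -0.128 -0.041 0 0 19.4" --pt "0.281 -0.128 -0.041 0 0 19.4" --pt "0.281 -0.128 -0.041 0 0 19.4" --pt "0.281 -0.128 -0.041 0 0 19.4" --pt "0.281 -0.128 -0.041 0 0 19.4" --pt "0.281 -0.128 -0.041 0 0 19.4" --pt "0.281 -0.128 -0.041 0 0 19.4"

```text
clock: 3.55
tool_pos: [0.4277, -0.3778, 0.2794]
eef_rot: [1.0, -0.002, -0.001, 0.0]
contact_force: [0.4, 0.1, 0.2]
opening: 1.0
```

```bash
python3 - <<'E'
from h import *
st()
p=shot("wrist","w1")
for l in ("key","tray"): sp(p,l,3)
E
```

```text
t 3.55 p [ 0.4277 -0.3778  0.2794] psi -0.27 z [-0.002 -0.001 -1.   ] q [ 0.69  0.56 -0.07  1.69  0.05  0.89 -0.99] F [0.4 0.1 0.2] op 1.0
key [0.4715, -0.3791, 0.0007] 0.94
```

View pics/w1.png

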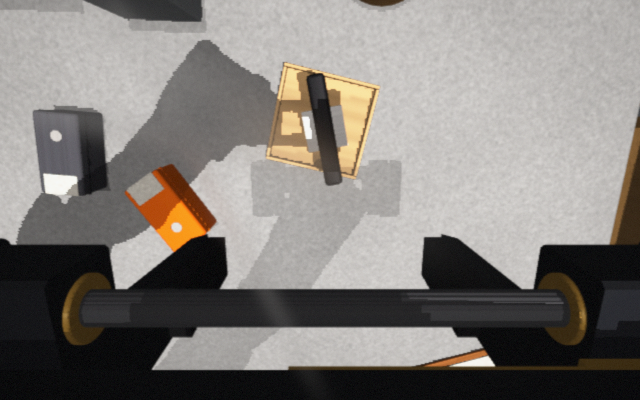

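```bash
cat >> h.py <<'E'
from scipy.optimize import minimize
def boxpts(x,y,yaw,L,W,z0,z1):
    c,s=np.cos(yaw),np.sin(yaw); P=[]
    for a in(-1,1):
        for b in(-1,1):
            for z in(z0,z1): P.append((x+c*a*L/2-s*b*W/2,y+s*a*L/2+c*b*W/2,z))
    return np.array(P)
def fitbox(K,E,mask,x0,L,W,z0,z1):
    m=(mask>0).astype(np.float32); S=8
    def f(v):
        h=cv2.convexHull(np.round(proj(K,E,boxpts(*v,L,W,z0,z1))*S).astype(np.int32).reshape(-1,1,2))
        q=np.zeros(m.shape,np.uint8); cv2.fillConvexPoly(q,h,255,cv2.LINE_AA,3); q=q/255.
        return 1-np.minimum(q,m).sum()/np.maximum(q,m).sum()
    best=None
    for dy in (-.2,0,.2):
        x=np.array(x0,float)+[0,0,dy]; o=minimize(f,x,method="Nelder-Mead",options=dict(initial_simplex=x+np.array([[0,0,0],[.008,0,0],[0,.008,0],[0,0,.15]]),xatol=1e-4,fatol=1e-4))
        if best is None or o.fun<best.fun: best=o
    return best.x,1-best.fun
E
cat > k.py <<'E'
from h import *
img=cv2.imread('pics/w1.png'); K=np.array([[351.154,0,324.067],[0,351.154,198.321],[0,0,1]])
TC=np.array([[-6.26841680e-04,-9.66837294e-01,-2.55392354e-01,6.55201580e-02],[9.99999510e-01,-4.10207266e-04,-9.01505807e-04,2.70699357e-04],[7.66845635e-04,-2.55392794e-01,9.66837077e-01,-1.45806129e-01],[0,0,0,1]])
E=T(r.get_state())@TC
m=np.zeros(img.shape[:2],np.uint8); roi=img[60:195,260:385]; m[60:195,260:385]=(roi.max(2)<48)*255
n,l,sx,_=cv2.connectedComponentsWithStats(m); i=1+sx[1:,4].argmax(); m=(l==i)*np.uint8(255); print(sx[i])
v,q=fitbox(K,E,m,(.47,-.377,.15),.11,.018,.048,.076); print("key",v[:2],np.degrees(v[2]),q)
for p in proj(K,E,boxpts(*v,.11,.018,.048,.076)): cv2.circle(img,tuple(np.round(p).astype(int)),1,(0,0,255),-1)
# tray
print(unproj(K,E,[(285,63),(380,86),(357,178),(267,157)],.014), )
cv2.imwrite('pics/w1f.png',cv2.resize(img[50:200,230:400],None,fx=4,fy=4))
E
python3 k.py
```

```text
[307  74  28  70 790]
key [ 0.46928136 -0.37750282] 9.383844815026276 0.3473293827381865
[[ 0.53921838 -0.33473939  0.014     ]
 [ 0.51462992 -0.44006484  0.014     ]
 [ 0.41002618 -0.4164239   0.014     ]
 [ 0.43563563 -0.31016984  0.014     ]]
```

View pics/w1f.png

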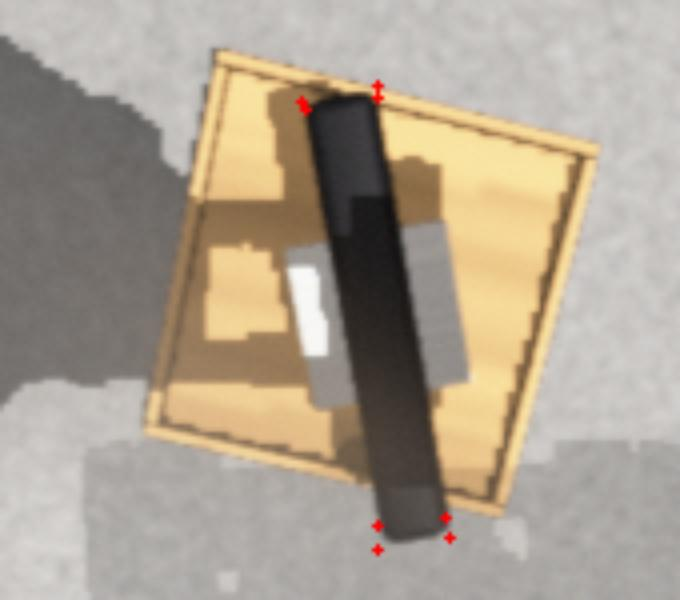

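```bash
sed -i 's/roi.max(2)<48/roi.max(2)<72/' k.py; python3 k.py; python3 -c "
import numpy as np
c=np.array([[.5392,-.3347],[.5146,-.4401],[.4100,-.4164],[.4356,-.3102]]);print(c.mean(0))"
```

```text
[ 307   73   33  101 1581]
key [ 0.46936258 -0.37818252] 11.419780236197047 0.6945093045256923
[[ 0.53921838 -0.33473939  0.014     ]
 [ 0.51462992 -0.44006484  0.014     ]
 [ 0.41002618 -0.4164239   0.014     ]
 [ 0.43563563 -0.31016984  0.014     ]]
[ 0.47485 -0.37535]
```

View pics/w1f.png

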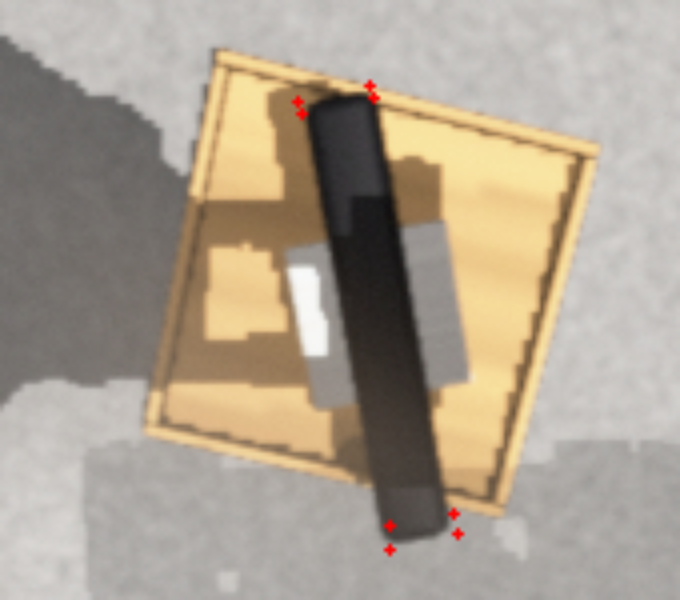

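```bash
cat >> k.py <<'E'
print("cam",E[:3,3])
a=unproj(K,E,[(316,74.3),(333.7,183.8)],.076); print(a,a.mean(0),np.linalg.norm(a[0]-a[1]),np.degrees(np.arctan2(*(a[0]-a[1])[[1,0]])))
# hub top at z=.036 corners: crop (285,250),(443,220),(470,380),(320,408)
h=unproj(K,E,[(230+x/4,50+y/4) for x,y in [(287,250),(443,220),(470,380),(318,408)]],.036); print(h,h.mean(0))
E
python3 k.py | tail -8
```

```text
[ 0.43563563 -0.31016984  0.014     ]]
cam [ 0.49408507 -0.37764759  0.42531916]
[[ 0.52230409 -0.37005168  0.076     ]
 [ 0.41678433 -0.3869799   0.076     ]] [ 0.46954421 -0.37851579  0.076     ] 0.10686900155349044 9.114133111425524
[[ 0.48667876 -0.35342953  0.036     ]
 [ 0.49430038 -0.39537941  0.036     ]
 [ 0.45164272 -0.40315054  0.036     ]
 [ 0.44411289 -0.36113701  0.036     ]] [ 0.46918369 -0.37827412  0.036     ]
```

```bash
python3 - <<'E'
from h import *
print(rel((.4693,-.3783,.13),ori(9.8))); print(rel((.4693,-.3783,.050),ori(9.8)))
E
```

```text
[0.041, 0.0009, 0.1495, 0.02, 0.04, -10.02]
[0.041, 0.0009, 0.2295, 0.02, 0.04, -10.02]
```

Request:
carry_out --pt "0.041 0.001 0.15 0 0 -10" --pt "0.041 0.001 0.15 0 0 -10" --pt "0.041 0.001 0.15 0 0 -10" --pt "0.041 0.001 0.15 0 0 -10" --pt "0.041 0.001 0.19 0 0 -10" --pt "0.041 0.001 0.21 0 0 -10" --pt "0.041 0.001 0.23 0 0 -10" --pt "0.041 0.001 0.23 0 0 -10" --pt "0.041 0.001 0.23 0 0 -10"

```text
clock: 4.6
tool_pos: [0.471, -0.378, 0.0514]
eef_rot: [0.996, 0.086, 0.001, 0.001]
contact_force: [-0.1, 0.1, -0.8]
opening: 0.997
```

```bash
python3 - <<'E'
from h import *
st()
E
```

```text
t 4.6 p [ 0.471  -0.378   0.0514] psi 9.9 z [ 0.001 -0.001 -1.   ] q [ 0.64  0.92 -0.08  1.76  0.14  0.46 -0.93] F [-0.1  0.1 -0.8] op 0.997
```

Request:
carry_out --pt "-0.0015 0 0.001 0 0 0" --pt "-0.0015 0 0.001 0 0 0" --pt "-0.0015 0 0.001 0 0 0" --pt "-0.0015 0 0.001 0 0 0" --pt "-0.0015 0 0.001 0 0 0" --pt "-0.0015 0 0.001 0 0 0" --pt "-0.0015 0 0.001 0 0 0" --pt "-0.0015 0 0.001 0 0 0" --fingers 255 --grip_force 50

```text
clock: 5.4
tool_pos: [0.4693, -0.3771, 0.0487]
eef_rot: [0.996, 0.087, -0.0, -0.0]
contact_force: [-0.1, -0.5, -0.3]
opening: 0.3
```

```bash
python3 - <<'E'
from h import *
st()
E
```

```text
t 5.4 p [ 0.4693 -0.3771  0.0487] psi 9.95 z [-0.  0. -1.] q [ 0.65  0.93 -0.08  1.76  0.15  0.46 -0.93] F [-0.1 -0.5 -0.3] op 0.3
```

Request:
carry_out --pt "0 0 0 0 0 0" --pt "0 0 0 0 0 0" --pt "0 0 0 0 0 0" --pt "0 0 0 0 0 0"

```text
clock: 5.8
tool_pos: [0.4693, -0.3772, 0.0486]
eef_rot: [0.996, 0.087, -0.0, 0.0]
contact_force: [-0.2, -0.0, -1.3]
opening: 0.199
```

```bash
python3 - <<'E'
from h import *
s=st()
print(rel((.4693,-.377,.22),ori(9.95)))
E
```

```text
t 5.8 p [ 0.4693 -0.3772  0.0486] psi 9.95 z [-0. -0. -1.] q [ 0.65  0.93 -0.08  1.76  0.15  0.46 -0.93] F [-0.2 -0.  -1.3] op 0.199
[-0.0, -0.0002, -0.1714, 0.01, 0.0, -0.0]
```

```bash
python3 - <<'E'
from h import *
print(rel((.62,-.29,.28),ori(90)))
E
```

```text
[0.1635, -0.0598, -0.2314, 0.0, 0.01, -80.05]
```

Request:
carry_out --pt "0 0 -0.04 0 0 0" --pt "0 0 -0.1 0 0 0" --pt "0 0 -0.15 0 0 -8" --pt "0.16 -0.06 -0.23 0 0 -80" --pt "0.16 -0.06 -0.23 0 0 -80" --pt "0.16 -0.06 -0.23 0 0 -80" --pt "0.16 -0.06 -0.23 0 0 -80" --pt "0.16 -0.06 -0.23 0 0 -80" --pt "0.16 -0.06 -0.23 0 0 -80" --pt "0.16 -0.06 -0.23 0 0 -80" --pt "0.16 -0.06 -0.23 0 0 -80" --pt "0.16 -0.06 -0.23 0 0 -80"

```text
clock: 7.0
tool_pos: [0.6158, -0.2901, 0.2778]
eef_rot: [0.706, 0.708, -0.0, -0.001]
contact_force: [-0.1, -0.0, -2.6]
opening: 0.202
```

Request:
carry_out --pt "0 0 0 0 0 0" --pt "0 0 0 0 0 0" --pt "0 0 0 0 0 0"

```text
clock: 7.3
tool_pos: [0.6164, -0.2902, 0.2785]
eef_rot: [0.708, 0.706, -0.0, -0.0]
contact_force: [0.7, 0.2, -2.0]
opening: 0.198
```

```bash
python3 - <<'E'
from h import *
st()
p=shot("wrist","w2"); np.save("E2.npy",p["E"])
for l in ("shaft_foot","shelf","bar_mid"): sp(p,l)
E
```

```text
t 7.3 p [ 0.6164 -0.2902  0.2785] psi 89.9 z [-0.001 -0.    -1.   ] q [ 0.61  0.77 -0.5   1.31  0.37  1.15  0.08] F [ 0.7  0.2 -2. ] op 0.198
shaft_foot [0.6279, -0.206, 0.0964] 0.63
```

View pics/w2.png

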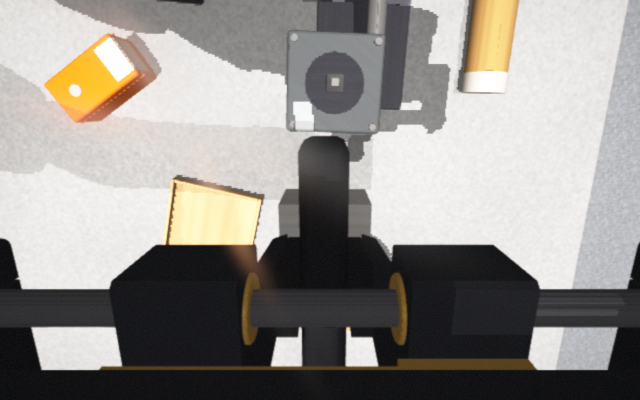

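```bash
cat > k2.py <<'E'
from h import *
img=cv2.imread('pics/w2.png'); cv2.imwrite('pics/w2c.png',cv2.resize(img[20:145,275:395],None,fx=4.7,fy=4.7,interpolation=3))
K=np.array([[351.154,0,324.067],[0,351.154,198.321],[0,0,1]]); E=np.load("E2.npy")
print(unproj(K,E,(335,82),.124))
c=unproj(K,E,[(288,30),(383,32),(381,133),(287,131)],.1);print(c,c.mean(0)); 
for a,b in((0,1),(1,2),(2,3),(3,0)): d=c[b]-c[a]; print(np.linalg.norm(d),np.degrees(np.arctan2(d[1],d[0])))
E
python3 k2.py
```

```text
[[ 0.62550853 -0.20638642  0.124     ]]
[[ 0.58610818 -0.16284465  0.1       ]
 [ 0.66672541 -0.16461316  0.1       ]
 [ 0.66831383 -0.24914762  0.1       ]
 [ 0.58279096 -0.24715604  0.1       ]] [ 0.62598459 -0.20594037  0.1       ]
0.08063661985773787 -1.2567014613156313
0.0845493779050621 -88.92352172645887
0.08554606100125291 178.6659932096425
0.08437662337168844 87.74686550670054
```

View pics/w2c.png

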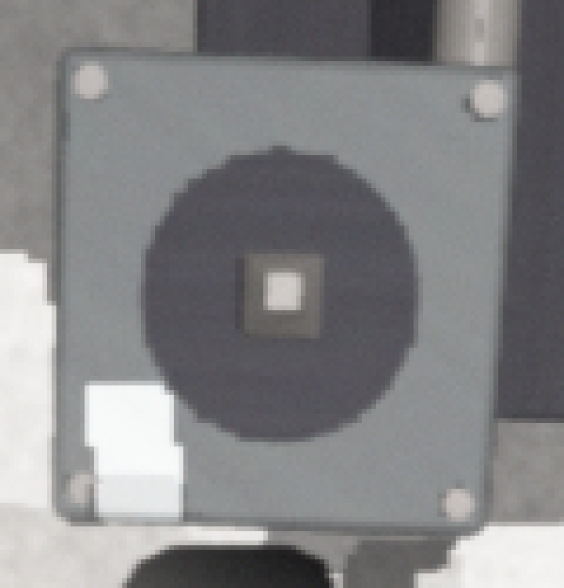

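```bash
cat > k3.py <<'E'
from h import *
s=r.get_state(); p=r.snapshot("wrist"); K=p["intrinsics"]; C=np.array(p["tool_from_camera"])
for z in (-.0276,.0004): print(proj(K,C,[(.055,0,z),(.055,.009,z),(.055,-.009,z),(.053,0,z)]))
# hub top: tool z=+.0126, corner (22,22)
print(proj(K,C,[(.022,.022,.0126),(.022,-.022,.0126),(.022,-.022,.0446)]))
cv2.imwrite('pics/w2d.png',cv2.resize(p["img"][120:245,260:395],None,fx=4.7,fy=4.7,interpolation=3))
print(rel((.6255,-.2064,.19),ori(88.5),s))
E
python3 k3.py
```

```text
[[323.28681191 137.27149588]
 [350.32642082 137.2552103 ]
 [296.2493271  137.28778018]
 [323.29394485 143.3216556 ]]
[[323.45832382 131.36403422]
 [345.41200552 131.35062343]
 [301.50604234 131.37744416]
 [323.46351533 136.30107799]]
[[370.64970194 201.19738577]
 [276.53056712 201.24532865]
 [284.09061604 186.11795253]]
[0.0839, 0.0088, 0.0887, -0.0, 0.01, 1.44]
```

View pics/w2d.png

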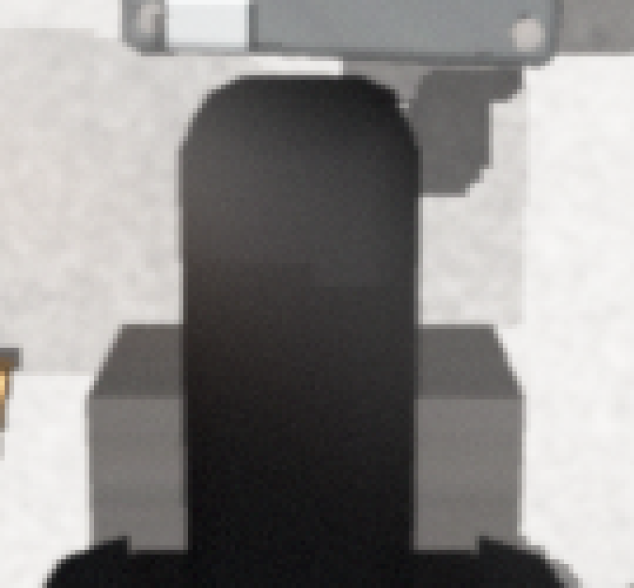

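Request:
carry_out --pt "0.03 0.004 0.02 0 0 1.4" --pt "0.06 0.006 0.05 0 0 1.4" --pt "0.085 0.009 0.085 0 0 1.4" --pt "0.085 0.009 0.089 0 0 1.4" --pt "0.085 0.009 0.089 0 0 1.4" --pt "0.085 0.009 0.089 0 0 1.4"

```text
clock: 8.15
tool_pos: [0.6263, -0.2072, 0.1908]
eef_rot: [0.717, 0.697, 0.0, 0.001]
contact_force: [0.7, -0.3, -2.0]
opening: 0.197
```

```bash
python3 - <<'E'
from h import *
s=st()
p=shot("wrist","w3")
print(rel((.6255,-.2054,.145),ori(88.5),s))
E
```

```text
t 8.15 p [ 0.6263 -0.2072  0.1908] psi 88.44 z [ 0.002 -0.002 -1.   ] q [ 0.49  0.82 -0.46  1.49  0.42  0.93 -0.13] F [ 0.7 -0.3 -2. ] op 0.197
[0.0019, -0.001, 0.0458, 0.11, 0.1, -0.06]
```

View pics/w3.png

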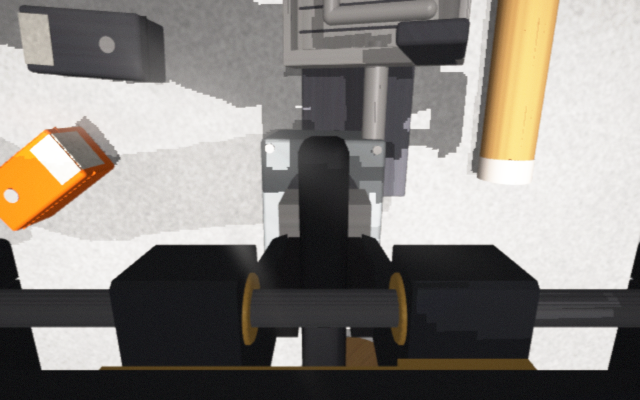

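Descend onto the shaft, watching force.

Request:
carry_out --pt "0.002 -0.001 0 0 0 0" --pt "0.002 -0.001 0.01 0 0 0" --pt "0.002 -0.001 0.02 0 0 0" --pt "0.002 -0.001 0.03 0 0 0" --pt "0.002 -0.001 0.03 0 0 0"

```text
clock: 8.7
tool_pos: [0.6239, -0.2036, 0.1576]
eef_rot: [0.716, 0.698, -0.001, -0.001]
contact_force: [-0.2, -0.3, -2.8]
opening: 0.201
```

```bash
python3 - <<'E'
from h import *
s=st()
E
```

```text
t 8.7 p [ 0.6239 -0.2036  0.1576] psi 88.55 z [-0.002  0.    -1.   ] q [ 0.48  0.85 -0.44  1.53  0.44  0.86 -0.15] F [-0.2 -0.3 -2.8] op 0.201
```

Request:
carry_out --pt "-0.001 0.001 0.006 0 0 0" --pt "-0.001 0.001 0.012 0 0 0" --pt "-0.001 0.001 0.0135 0 0 0" --pt "-0.001 0.001 0.0135 0 0 0" --pt "-0.001 0.001 0.0135 0 0 0"

```text
clock: 9.2
tool_pos: [0.6257, -0.2042, 0.1463]
eef_rot: [0.716, 0.698, -0.0, -0.0]
contact_force: [-0.5, 0.3, -2.5]
opening: 0.201
```

```bash
python3 - <<'E'
from h import *
s=st(); print(s["moment"])
p=shot("scene"); cv2.imwrite("pics/s2.png",cv2.resize(p["img"][150:260,180:330],None,fx=4,fy=4,interpolation=3))
E
```

```text
t 9.2 p [ 0.6257 -0.2042  0.1463] psi 88.56 z [-0.  0. -1.] q [ 0.47  0.87 -0.44  1.53  0.45  0.84 -0.16] F [-0.5  0.3 -2.5] op 0.201
[-0.01159021  0.03975775 -0.01085579]
```

View pics/s2.png

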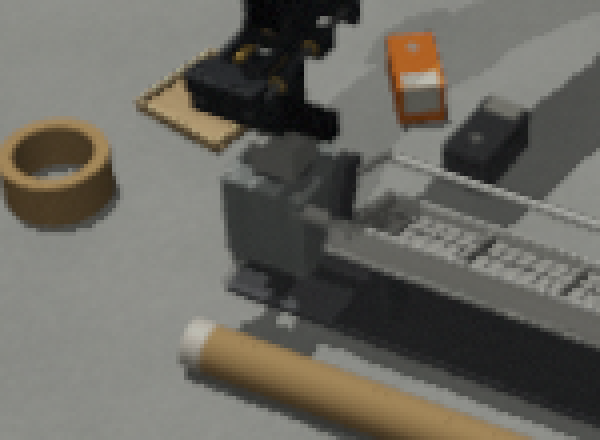

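Request:
carry_out --pt "0 0 0.002 0 0 0" --pt "0 0 0.003 0 0 0" --pt "0 0 0.003 0 0 0"

```text
clock: 9.55
tool_pos: [0.6259, -0.2044, 0.1446]
eef_rot: [0.716, 0.698, 0.0, 0.0]
contact_force: [-2.8, 0.2, 5.4]
opening: 0.198
```

```bash
python3 - <<'E'
from h import *
s=st(); print(s["moment"])
E
```

```text
t 9.55 p [ 0.6259 -0.2044  0.1446] psi 88.54 z [ 0.001 -0.001 -1.   ] q [ 0.47  0.87 -0.44  1.53  0.45  0.84 -0.16] F [-2.8  0.2  5.4] op 0.198
[0.0108353  0.73266147 0.00141533]
```

Request:
carry_out --pt "0 0 0 0 0 -6" --pt "0 0 0 0 0 -13" --pt "0 0 0 0 0 -20" --pt "-0.0002 -0.0003 0 0 0 -27" --pt "-0.0003 -0.0004 0 0 0 -34" --pt "-0.0004 -0.0006 0 0 0 -40" --pt "-0.0004 -0.0006 0 0 0 -40"

```text
clock: 10.25
tool_pos: [0.6243, -0.2052, 0.1445]
eef_rot: [0.434, 0.901, -0.0, -0.0]
contact_force: [-4.5, 0.6, 6.9]
opening: 0.201
```

```bash
python3 - <<'E'
from h import *
s=st(); print(s["moment"])
p=shot("scene"); cv2.imwrite("pics/s3.png",cv2.resize(p["img"][150:260,180:400],None,fx=3.5,fy=3.5,interpolation=3))
E
```

```text
t 10.25 p [ 0.6243 -0.2052  0.1445] psi 128.58 z [-0.001 -0.    -1.   ] q [ 0.56  0.91 -0.62  1.53  0.62  0.91  0.41] F [-4.5  0.6  6.9] op 0.201
[-0.10934531  1.09109474 -0.25943019]
```

View pics/s3.png

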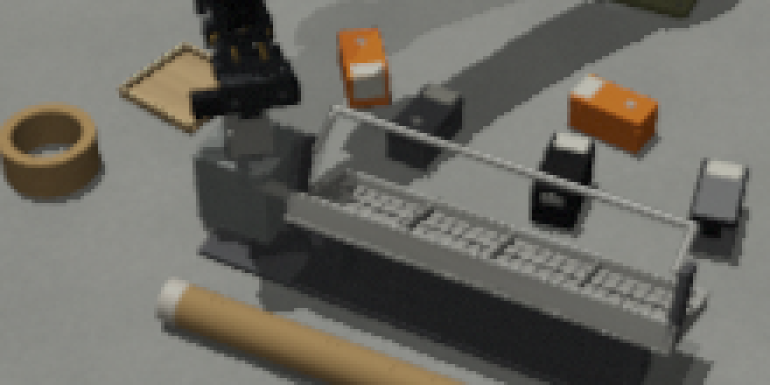

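Request:
carry_out --pt "0 0 0 0 0 -6" --pt "0 0 0 0 0 -13" --pt "0 0 0 0 0 -20" --pt "0 0 0 0 0 -27" --pt "0 0 0 0 0 -34" --pt "0 0 0 0 0 -41" --pt "0 0 0 0 0 -47" --pt "0 0 0 0 0 -48" --pt "0 0 0 0 0 -48" --pt "0 0 0 0 0 -48"

```text
clock: 11.3
tool_pos: [0.6241, -0.2062, 0.1445]
eef_rot: [0.031, 1.0, -0.001, -0.001]
contact_force: [-6.0, -0.7, 8.8]
opening: 0.197
```

```bash
python3 - <<'E'
from h import *
s=st(); print(s["moment"])
p=shot("scene"); cv2.imwrite("pics/s4.png",cv2.resize(p["img"][150:260,180:400],None,fx=3.5,fy=3.5,interpolation=3))
sp(p,"bar_mid")
E
```

```text
t 11.3 p [ 0.6241 -0.2062  0.1445] psi 176.42 z [-0.002 -0.003 -1.   ] q [ 0.65  0.96 -0.82  1.52  0.79  1.01  1.12] F [-6.  -0.7  8.8] op 0.197
[-0.40151679  1.09166524 -0.31702239]
bar_mid [0.702, 0.0815, 0.2069] 0.82
```

View pics/s4.png

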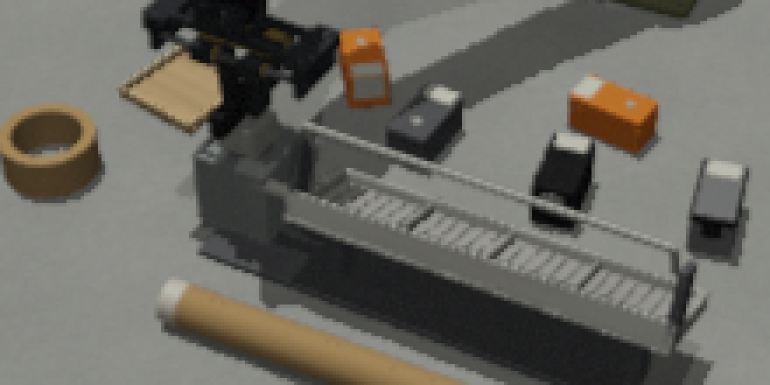

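Request:
carry_out --pt "0 0 0 0 0 2" --pt "0 0 0 0 0 2" --pt "0 0 0 0 0 2" --pt "0 0 0 0 0 2" --pt "0 0 0 0 0 2" --pt "0 0 0 0 0 2" --fingers 60 --grip_force 30

```text
clock: 12.0
tool_pos: [0.6251, -0.2047, 0.1432]
eef_rot: [0.047, 0.999, 0.0, 0.0]
contact_force: [-0.1, 0.1, -0.8]
opening: 0.719
```

```bash
python3 - <<'E'
from h import *
s=st()
print(rel((.53,.16,.36),ori(180),s))
E
```

```text
t 12.0 p [ 0.6251 -0.2047  0.1432] psi 174.57 z [ 0. -0. -1.] q [ 0.65  0.96 -0.81  1.52  0.78  1.01  1.09] F [-0.1  0.1 -0.8] op 0.719
[0.1292, 0.3541, -0.2168, 0.0, 0.01, -5.43]
```

Request:
carry_out --pt "0 0 -0.03 0 0 0" --pt "0 0 -0.08 0 0 0" --pt "0 0 -0.12 0 0 0" --pt "0 0 -0.16 0 0 0" --pt "0.13 0.35 -0.215 0 0 -5.4" --pt "0.13 0.35 -0.215 0 0 -5.4" --pt "0.13 0.35 -0.215 0 0 -5.4" --pt "0.13 0.35 -0.215 0 0 -5.4" --pt "0.13 0.35 -0.215 0 0 -5.4" --pt "0.13 0.35 -0.215 0 0 -5.4" --pt "0.13 0.35 -0.215 0 0 -5.4" --pt "0.13 0.35 -0.215 0 0 -5.4"

```text
clock: 13.2
tool_pos: [0.5269, 0.161, 0.3596]
eef_rot: [-0.003, 1.0, 0.001, 0.001]
contact_force: [0.1, 0.5, 0.4]
opening: 0.765
```

Request:
carry_out --pt "0 0 0 0 0 0" --pt "0 0 0 0 0 0" --pt "0 0 0 0 0 0" --pt "0 0 0 0 0 0" --fingers 0

```text
clock: 13.6
tool_pos: [0.5295, 0.1541, 0.3577]
eef_rot: [0.002, 1.0, -0.001, -0.0]
contact_force: [0.9, 0.3, 0.1]
opening: 1.001
```

```bash
python3 - <<'E'
from h import *
s=st()
p=shot("wrist","w5"); np.save("E5.npy",p["E"])
for l in ("lot1","shelf","shaft_foot","bar_mid"): sp(p,l,5)
p=shot("top","t5"); np.save("Et.npy",p["E"]); sp(p,"bar_mid"); sp(p,"shelf"); sp(p,"key")
E
```

```text
t 13.6 p [0.5295 0.1541 0.3577] psi 179.78 z [-0.001 -0.001 -1.   ] q [ 0.19  0.6  -0.97  1.6   0.52  1.23  0.69] F [0.9 0.3 0.1] op 1.001
lot1 [0.3759, -0.2011, -0.0003] 0.95
lot1 [0.4701, 0.0837, 0.0008] 0.72
lot1 [0.442, 0.2421, -0.002] 0.67
lot1 [0.4637, 0.4005, 0.0003] 0.62
lot1 [0.3342, 0.0906, 0.0002] 0.59
shelf [0.6685, 0.0822, 0.0872] 0.92
bar_mid [0.6994, 0.0782, 0.2079] 0.77
bar_mid [0.7009, 0.0813, 0.2083] 0.74
shelf [0.663, 0.0835, 0.0895] 0.6
key [0.6235, -0.2034, 0.1003] 0.81
```

View pics/w5.png

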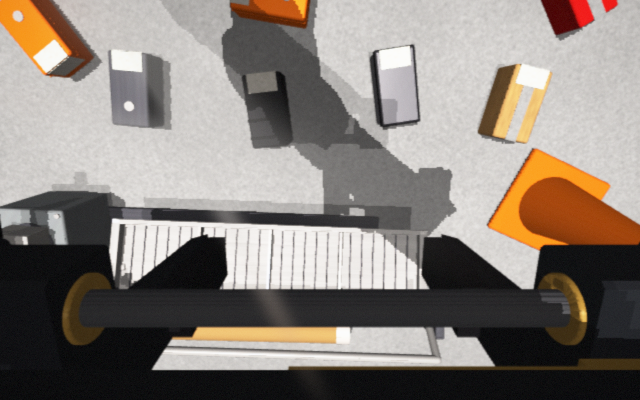

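View pics/t5.png

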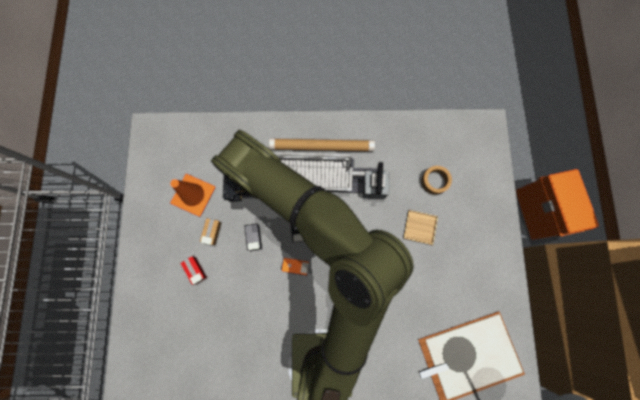

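```bash
python3 - <<'E'
import cv2
a=cv2.imread('pics/w5.png')
cv2.imwrite('pics/w5a.png',cv2.resize(a[195:260,100:260],None,fx=5,fy=5,interpolation=3))
cv2.imwrite('pics/w5b.png',cv2.resize(a[195:260,330:490],None,fx=5,fy=5,interpolation=3))
cv2.imwrite('pics/w5c.png',cv2.resize(a[30:160,100:300],None,fx=4,fy=4,interpolation=3))
cv2.imwrite('pics/w5d.png',cv2.resize(a[30:160,360:560],None,fx=4,fy=4,interpolation=3))
E
```

```text
(no output)
```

View pics/w5a.png

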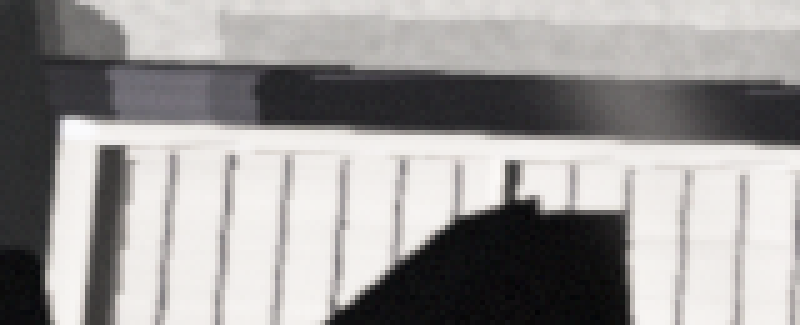

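View pics/w5b.png

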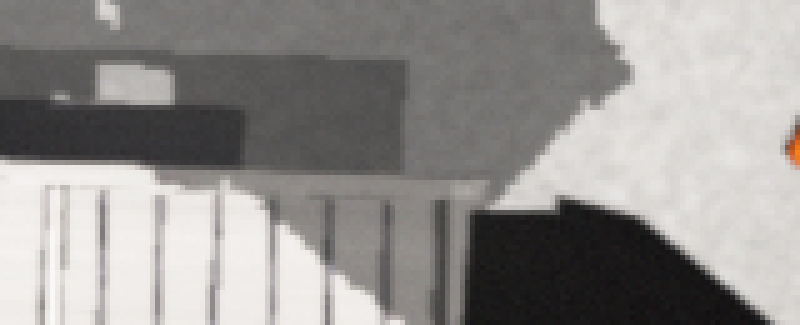

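View pics/w5c.png

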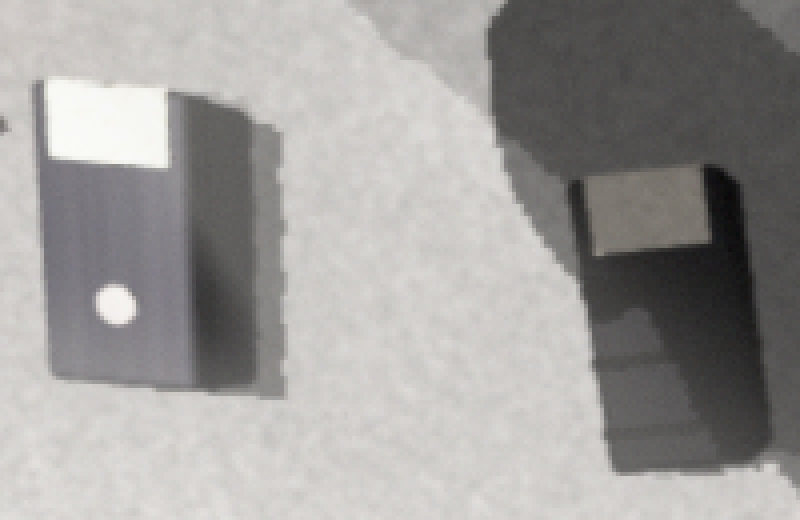

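View pics/w5d.png

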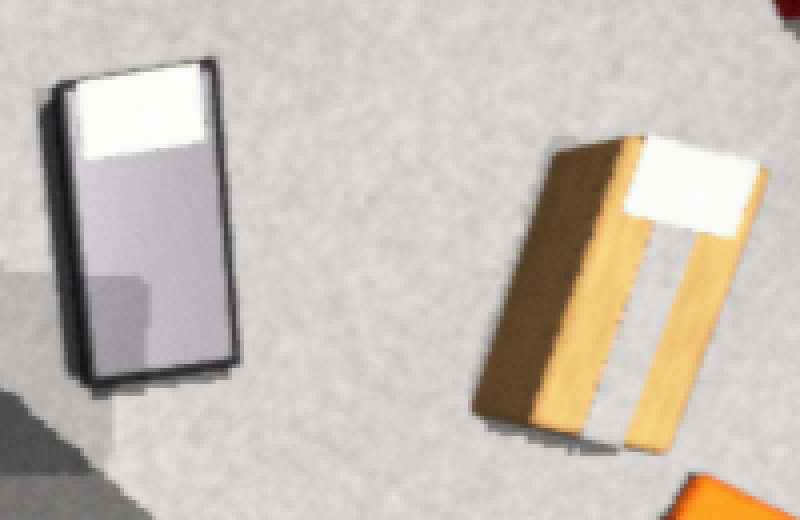

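```bash
cat > k5.py <<'E'
from h import *
K=np.array([[351.154,0,324.067],[0,351.154,198.321],[0,0,1]]); E=np.load("E5.npy")
def q(pts,ox,oy,f,z): return unproj(K,E,[(ox+x/f,oy+y/f) for x,y in pts],z)[:,:2]
for n,pts,ox,h in (("lot3",[(37,82),(185,93),(192,386),(50,377)],100,.046),("lot2",[(62,85),(213,60),(240,362),(90,385)],360,.052),("lot1",[(622,138),(768,172),(668,452),(530,425)],360,.05)):
    c=q(pts,ox,30,4,h); d=(c[3]+c[2]-c[0]-c[1])/2; print(n,c.mean(0).round(4),np.degrees(np.arctan2(d[1],d[0])).round(2),np.linalg.norm(d).round(4),np.linalg.norm(c[1]-c[0]).round(4))
c=q([(572,182),(612,470),(712,165)],100,30,4,.054); d=c[1]-c[0]; a=np.arctan2(d[1],d[0]); n=np.array([-np.sin(a),np.cos(a)])
print("lot4",(c[:2].mean(0)+.024*n).round(4),np.degrees(a),np.linalg.norm(d),c[2]-c[0])
l=q([(60,120)],100,195,5,.0825),q([(490,180)],330,195,5,.0825); d=l[1][0]-l[0][0]
print(l,np.linalg.norm(d),np.degrees(np.arctan2(d[1],d[0]))-90,(l[0]+l[1])/2)
# inner lip foot & dividers
l=q([(512,165)],100,195,5,.083),q([(57,190)],330,195,5,.083); print(l)
E
python3 k5.py
```

```text
lot3 [ 0.4437 -0.0887] -6.29 0.088 0.0446
lot2 [0.4421 0.2448] 8.23 0.089 0.0453
lot1 [0.4646 0.4006] -11.98 0.0872 0.0469
lot4 [0.4699 0.0836] 4.772959300647271 0.08727318213119649 [-0.00467361  0.04261281]
(array([[ 0.60105766, -0.11350834]]), array([[0.6187909 , 0.28557389]])) 0.39947601737740157 -2.544268140629754 [[0.60992428 0.08603278]]
(array([[ 6.13352707e-01, -5.60027551e-04]]), array([[0.62083089, 0.17553799]]))
```

```bash
cat >> h.py <<'E'
SH=np.array([.6662,.084,.09]); RS=R.from_euler('z',-2.4,degrees=True)*R.from_euler('y',-20,degrees=True)
RT=RS*R.from_euler('y',180,degrees=True)
def place(x,y,z): return SH+RS.apply([x,y,z])
def inshelf(p): return RS.inv().apply(np.array(p)-SH)
E
python3 - <<'E'
from h import *
s=st()
print(rel((.4699,.0836,.12),ori(184.8),s)); print(rel((.4699,.0836,.02),ori(184.8),s))
E
```

```text
t 14.05 p [0.5289 0.156  0.3582] psi 179.95 z [-0. -0. -1.] q [ 0.18  0.6  -0.97  1.6   0.51  1.23  0.69] F [0.7 0.2 0.2] op 0.999
[0.0589, -0.0724, 0.2382, -0.0, -0.0, -4.85]
[0.0589, -0.0724, 0.3382, -0.0, -0.0, -4.85]
```

Request:
carry_out --pt "0.059 -0.072 0.238 0 0 -4.85" --pt "0.059 -0.072 0.238 0 0 -4.85" --pt "0.059 -0.072 0.238 0 0 -4.85" --pt "0.059 -0.072 0.238 0 0 -4.85" --pt "0.059 -0.072 0.238 0 0 -4.85" --pt "0.059 -0.072 0.238 0 0 -4.85" --pt "0.059 -0.072 0.238 0 0 -4.85" --pt "0.059 -0.072 0.238 0 0 -4.85"

```text
clock: 14.85
tool_pos: [0.472, 0.0861, 0.1221]
eef_rot: [-0.042, 0.999, 0.001, 0.002]
contact_force: [0.5, -0.8, -0.0]
opening: 1.002
```

```bash
python3 - <<'E'
from h import *
s=st()
p=shot("wrist","w6"); print(rel((.4699,.0836,.02),ori(184.8),s))
E
```

```text
t 14.85 p [0.472  0.0861 0.1221] psi -175.17 z [ 0.004  0.003 -1.   ] q [ 0.17  0.8  -0.74  2.09  0.96  0.63  0.41] F [ 0.5 -0.8 -0. ] op 1.002
[0.0028, -0.0025, 0.1021, 0.12, 0.26, 0.03]
```

View pics/w6.png

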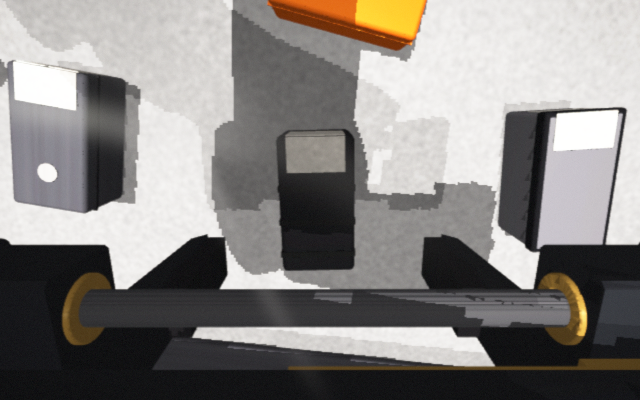

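Request:
carry_out --pt "0.002 -0.002 0.03 0 0 0" --pt "0.002 -0.002 0.07 0 0 0" --pt "0.002 -0.002 0.1 0 0 0" --pt "0.002 -0.002 0.102 0 0 0" --pt "0.002 -0.002 0.102 0 0 0"

```text
clock: 15.4
tool_pos: [0.4693, 0.083, 0.0193]
eef_rot: [-0.042, 0.999, 0.0, 0.001]
contact_force: [0.6, 0.5, 0.1]
opening: 1.002
```

Request:
carry_out --pt "0 0 0 0 0 0" --pt "0 0 0 0 0 0" --pt "0 0 0 0 0 0" --pt "0 0 0 0 0 0" --pt "0 0 0 0 0 0" --pt "0 0 0 0 0 0" --pt "0 0 0 0 0 0" --pt "0 0 0 0 0 0" --fingers 255 --grip_force 25

```text
clock: 16.2
tool_pos: [0.4681, 0.0817, 0.0184]
eef_rot: [-0.042, 0.999, -0.0, 0.0]
contact_force: [-0.7, -1.4, 4.7]
opening: 0.544
```

```bash
python3 - <<'E'
from h import *
s=st()
print(rel(place(-.004,-.045,.12),RT,s))
E
```

```text
t 16.2 p [0.4681 0.0817 0.0184] psi -175.19 z [ 0.    -0.001 -1.   ] q [ 0.04  0.96 -0.51  2.13  1.32  0.43  0.08] F [-0.7 -1.4  4.7] op 0.544
[-0.1476, -0.0534, -0.1829, 1.22, -19.95, 7.14]
```

Request:
carry_out --pt "0 0 -0.03 0 0 0" --pt "0 0 -0.08 0 0 0" --pt "0 0 -0.13 0 0 0" --pt "0 0 -0.18 0 0 0" --pt "-0.147 -0.053 -0.183 1.2 -20 7.1" --pt "-0.147 -0.053 -0.183 1.2 -20 7.1" --pt "-0.147 -0.053 -0.183 1.2 -20 7.1" --pt "-0.147 -0.053 -0.183 1.2 -20 7.1" --pt "-0.147 -0.053 -0.183 1.2 -20 7.1" --pt "-0.147 -0.053 -0.183 1.2 -20 7.1" --pt "-0.147 -0.053 -0.183 1.2 -20 7.1"

```text
clock: 17.3
tool_pos: [0.6176, 0.0423, 0.2008]
eef_rot: [0.02, 0.985, -0.003, 0.173]
contact_force: [0.1, 0.0, -1.7]
opening: 0.546
```

```bash
python3 - <<'E'
from h import *
s=st(); print(inshelf(s["tool_pos"]).round(4))
print(rel(place(-.004,-.045,.0204),RT,s))
p=shot("wrist","w7"); p=shot("scene"); cv2.imwrite("pics/s7.png",cv2.resize(p["img"][130:270,200:420],None,fx=3.5,fy=3.5,interpolation=3))
E
```

```text
t 17.3 p [0.6176 0.0423 0.2008] psi 177.7 z [ 0.34  -0.012 -0.94 ] q [ 0.17  0.68 -0.57  1.96  1.13  0.49  0.3 ] F [ 0.1  0.  -1.7] op 0.546
[-0.0061 -0.0437  0.1201]
[-0.0022, -0.0015, 0.0997, 0.12, -0.09, 0.09]
```

View pics/w7.png

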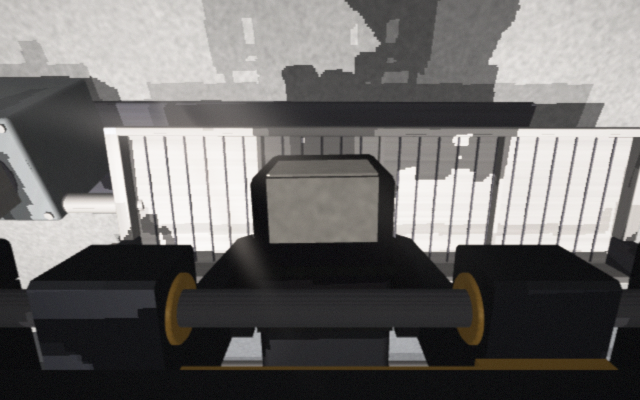

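View pics/s7.png

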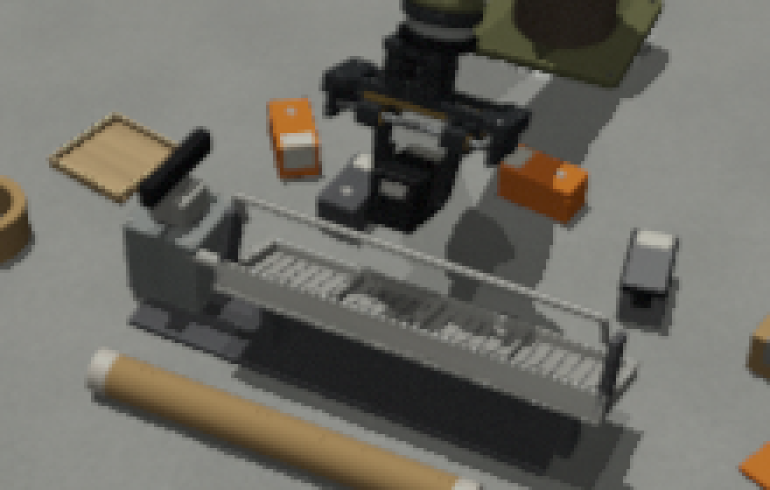

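```bash
python3 - <<'E'
from h import *
s=r.get_state(); C=np.array([[-6.26841680e-04,-9.66837294e-01,-2.55392354e-01,6.55201580e-02],[9.99999510e-01,-4.10207266e-04,-9.01505807e-04,2.70699357e-04],[7.66845635e-04,-2.55392794e-01,9.66837077e-01,-1.45806129e-01],[0,0,0,1]])
K=np.array([[351.154,0,324.067],[0,351.154,198.321],[0,0,1]]); E=T(s)@C
img=cv2.imread("pics/w7.png")
for x,y,z,c in [(-.052,-.19,.012,(0,0,255)),(-.052,.19,.012,(0,0,255)),(-.052,-.09,.01,(255,0,0)),(-.052,0,.01,(255,0,0)),(-.052,.09,.01,(255,0,0)),(-.02,.09,.01,(255,0,0)),(-.02,-.19,.012,(0,0,255))]:
    u=proj(K,E,place(x,y,z))[0]; print((x,y),u.round(1)); cv2.circle(img,tuple(np.round(u).astype(int)),1,c,-1)
cv2.imwrite("pics/w7p.png",cv2.resize(img[100:260,100:640],None,fx=1.48,fy=1.48*1.5))
E
```

```text
(-0.052, -0.19) [119.  133.2]
(-0.052, 0.19) [651.5 133.6]
(-0.052, -0.09) [259.8 133.1]
(-0.052, 0) [385.  133.2]
(-0.052, 0.09) [510.1 133.2]
(-0.02, 0.09) [504.3 177. ]
(-0.02, -0.19) [125.5 177.3]
```

View pics/w7p.png

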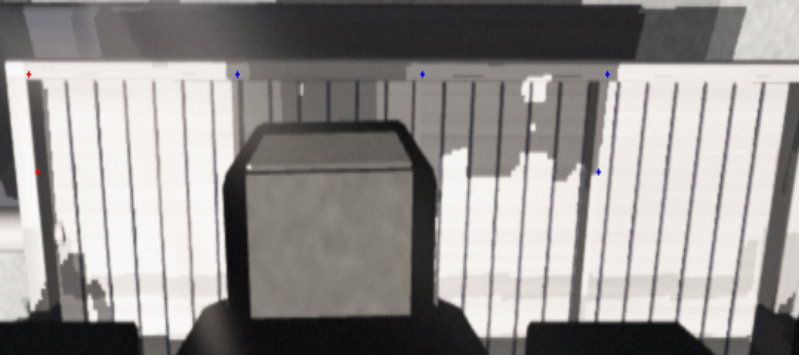

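```bash
python3 - <<'E'
import cv2
a=cv2.imread('pics/w7.png')
cv2.imwrite('pics/w7l.png',cv2.resize(a[115:205,95:275],None,fx=4.4,fy=4.4,interpolation=cv2.INTER_NEAREST))
cv2.imwrite('pics/w7r.png',cv2.resize(a[115:205,460:640],None,fx=4.4,fy=4.4,interpolation=cv2.INTER_NEAREST))
E
```

```text
(no output)
```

View pics/w7l.png

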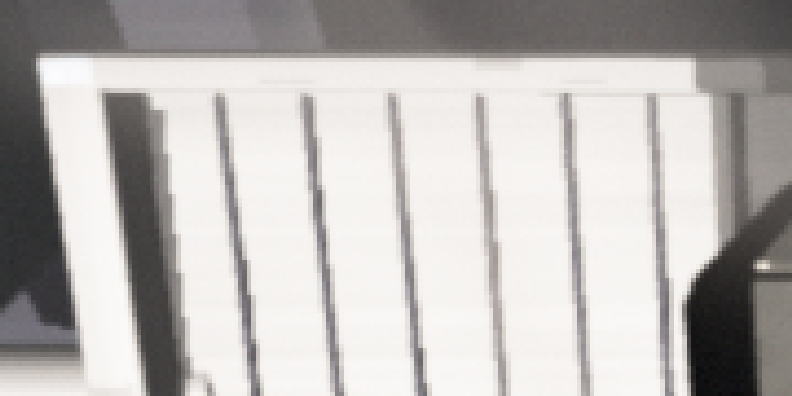

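View pics/w7r.png

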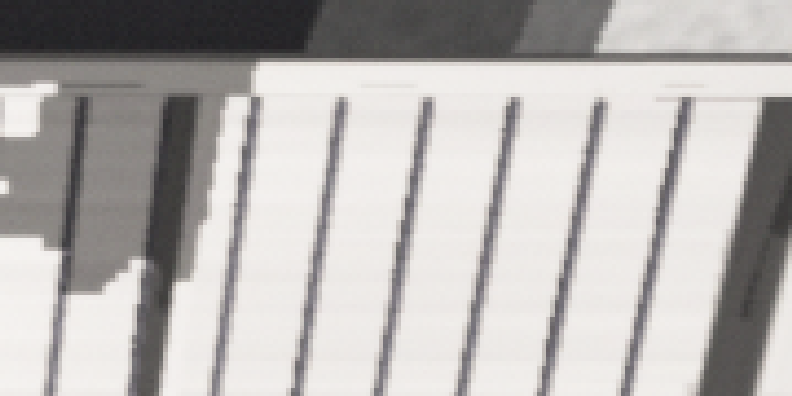

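Request:
carry_out --pt "-0.002 -0.001 0.03 0 0 0" --pt "-0.002 -0.001 0.06 0 0 0" --pt "-0.002 -0.001 0.085 0 0 0" --pt "-0.002 -0.001 0.095 0 0 0" --pt "-0.002 -0.001 0.097 0 0 0" --pt "-0.002 -0.001 0.097 0 0 0"

```text
clock: 18.0
tool_pos: [0.6536, 0.0395, 0.1107]
eef_rot: [0.02, 0.985, -0.003, 0.174]
contact_force: [-0.7, 0.3, -0.9]
opening: 0.545
```

```bash
python3 - <<'E'
from h import *
s=st(); print(inshelf(s["tool_pos"]).round(4))
print(rel(place(-.004,-.045,.0184),RT,s))
E
```

```text
t 18.0 p [0.6536 0.0395 0.1107] psi 177.64 z [ 0.342 -0.013 -0.94 ] q [ 0.08  0.84 -0.42  1.92  1.4   0.38  0.05] F [-0.7  0.3 -0.9] op 0.545
[-0.003  -0.045   0.0231]
[0.001, 0.0, 0.0047, 0.09, -0.01, 0.04]
```

Request:
carry_out --pt "0 0 0.002 0 0 0" --pt "0 0 0.004 0 0 0" --pt "0 0 0.005 0 0 0" --pt "0 0 0.005 0 0 0"

```text
clock: 18.4
tool_pos: [0.6557, 0.0389, 0.1063]
eef_rot: [0.02, 0.985, -0.003, 0.174]
contact_force: [-0.4, 0.4, -1.7]
opening: 0.542
```

```bash
python3 - <<'E'
from h import *
s=st(); print(inshelf(s["tool_pos"]).round(4))
E
```

```text
t 18.4 p [0.6557 0.0389 0.1063] psi 177.62 z [ 0.342 -0.013 -0.939] q [ 0.08  0.85 -0.41  1.92  1.42  0.37  0.04] F [-0.4  0.4 -1.7] op 0.542
[-0.0025 -0.0455  0.0182]
```

Request:
carry_out --pt "0 0 0.0015 0 0 0" --pt "0 0 0.003 0 0 0" --pt "0 0 0.003 0 0 0"

```text
clock: 18.7
tool_pos: [0.656, 0.039, 0.1059]
eef_rot: [0.02, 0.984, -0.004, 0.175]
contact_force: [-13.0, -1.8, 20.9]
opening: 0.546
```

```bash
python3 - <<'E'
from h import *
s=st(); print(inshelf(s["tool_pos"]).round(4))
E
```

```text
t 18.7 p [0.656  0.039  0.1059] psi 177.69 z [ 0.344 -0.014 -0.939] q [ 0.08  0.85 -0.41  1.92  1.43  0.37  0.03] F [-13.   -1.8  20.9] op 0.546
[-0.0024 -0.0454  0.0178]
```

Request:
carry_out --pt "0 0 -0.002 0 0 0" --pt "0 0 -0.002 0 0 0" --pt "0 0 -0.002 0 0 0" --pt "0 0 -0.002 0 0 0" --pt "0 0 -0.002 0 0 0" --fingers 60

```text
clock: 19.2
tool_pos: [0.656, 0.039, 0.1048]
eef_rot: [0.02, 0.985, -0.003, 0.174]
contact_force: [0.1, 0.7, 0.6]
opening: 0.767
```

Request:
carry_out --pt "0 0 -0.03 0 0 0" --pt "0 0 -0.08 0 0 0" --pt "0 0 -0.12 0 0 0" --pt "0 0 -0.16 0 0 0" --pt "0 0 -0.16 0 0 0"

```text
clock: 19.7
tool_pos: [0.6023, 0.0425, 0.2604]
eef_rot: [0.02, 0.984, -0.002, 0.178]
contact_force: [-0.8, -0.6, -0.4]
opening: 0.763
```

```bash
python3 - <<'E'
from h import *
s=st()
p=shot("wrist","w8"); sp(p,"lot4"); sp(p,"lot3",4)
for d in r.spot_point(p,"lot4")[:1]: print(inshelf(d["xyz"]).round(4))
p=shot("scene"); cv2.imwrite("pics/s8.png",cv2.resize(p["img"][130:270,200:420],None,fx=3.5,fy=3.5,interpolation=3))
print(rel((.53,-.07,.25),ori(180),s))
E
```

```text
t 19.7 p [0.6023 0.0425 0.2604] psi 177.64 z [ 0.349 -0.011 -0.937] q [ 0.23  0.58 -0.66  1.95  0.95  0.56  0.46] F [-0.8 -0.6 -0.4] op 0.763
lot4 [0.6604, 0.0504, 0.088] 0.88
lot3 [0.6604, 0.0504, 0.088] 0.88
[-0.0048 -0.0338 -0.0004]
[0.067, -0.1153, -0.0142, -0.25, 20.45, -2.3]
```

View pics/w8.png

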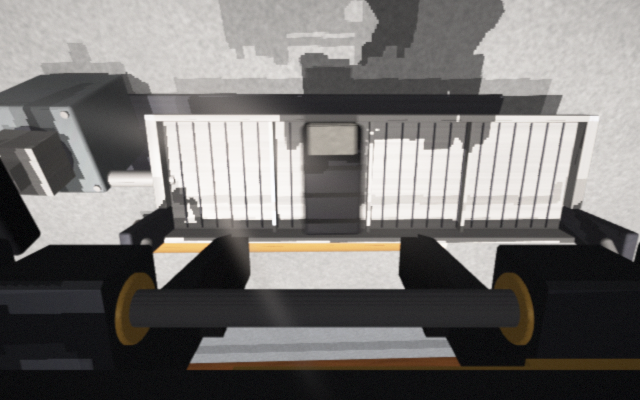

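View pics/s8.png

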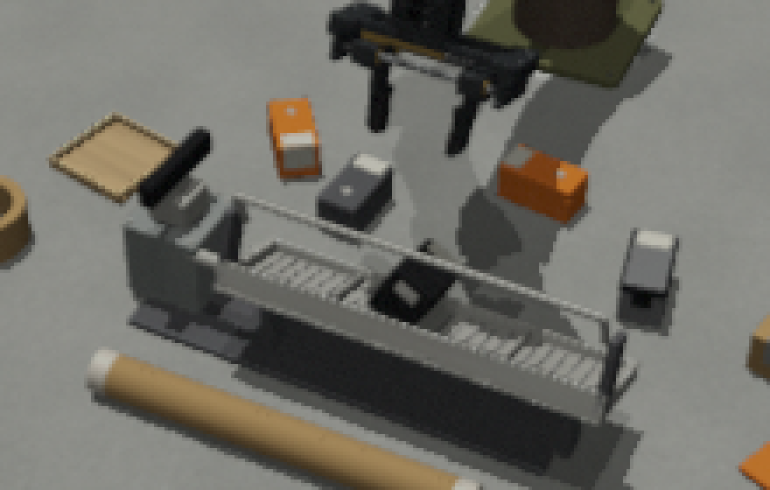

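```bash
python3 - <<'E'
from h import *
s=r.get_state()
print(rel((.4437,-.0887,.13),ori(173.7),s))
E
```

```text
[0.1847, -0.1357, 0.0648, 0.69, 19.87, 3.88]
```

Request:
carry_out --pt "0.185 -0.136 0.065 0.7 19.9 3.9" --pt "0.185 -0.136 0.065 0.7 19.9 3.9" --pt "0.185 -0.136 0.065 0.7 19.9 3.9" --pt "0.185 -0.136 0.065 0.7 19.9 3.9" --pt "0.185 -0.136 0.065 0.7 19.9 3.9" --pt "0.185 -0.136 0.065 0.7 19.9 3.9" --pt "0.185 -0.136 0.065 0.7 19.9 3.9" --pt "0.185 -0.136 0.065 0.7 19.9 3.9" --pt "0.185 -0.136 0.065 0.7 19.9 3.9" --fingers 0

```text
clock: 20.85
tool_pos: [0.4459, -0.0873, 0.1312]
eef_rot: [0.054, 0.999, 0.001, 0.002]
contact_force: [0.1, -0.1, 0.2]
opening: 0.998
```

```bash
cat > look.py <<'E'
from h import *
import sys
# usage: name x y yaw H  -> overlay predicted top-face of lot on wrist image, and print rel
n,x,y,yaw,H=sys.argv[1],*map(float,sys.argv[2:6])
s=st(); p=shot("wrist"); K=np.array(p["intrinsics"]); img=p["img"].copy()
P=boxpts(x,y,np.radians(yaw),.09,.048,0,H)
top=proj(K,p["E"],P[[1,3,7,5]]); 
cv2.imwrite(f"pics/{n}r.png",img)
cv2.polylines(img,[np.round(top).astype(np.int32).reshape(-1,1,2)],True,(0,255,0),1)
cv2.imwrite(f"pics/{n}.png",img)
print(top.round(1).tolist())
print(rel((x,y,.019),ori(180+yaw),s))
E
python3 look.py w9 .4437 -.0887 -6.3 .046
```

```text
t 20.85 p [ 0.4459 -0.0873  0.1312] psi 173.78 z [ 0.004  0.001 -1.   ] q [ 0.48  0.73 -0.63  2.16  0.89  0.53  0.63] F [ 0.1 -0.1  0.2] op 0.998
[[284.4, 133.9], [358.4, 133.9], [355.1, 261.5], [288.0, 261.5]]
[0.0024, -0.0019, 0.1122, 0.11, 0.24, 0.08]
```

View pics/w9.png

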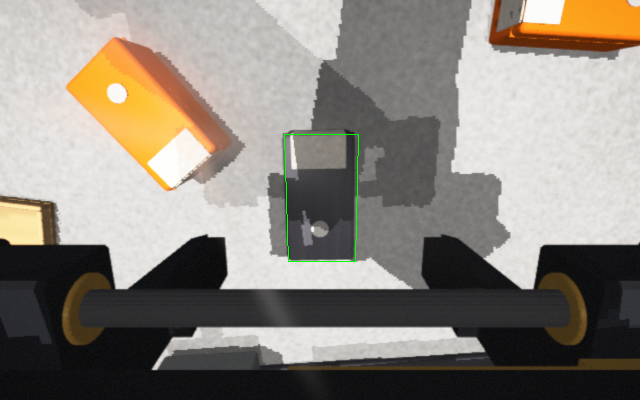

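Request:
carry_out --pt "0.002 -0.002 0.04 0 0 0" --pt "0.002 -0.002 0.08 0 0 0" --pt "0.002 -0.002 0.11 0 0 0" --pt "0.002 -0.002 0.112 0 0 0" --pt "0.002 -0.002 0.112 0 0 0" --pt "0.002 -0.002 0.112 0 0 0"

```text
clock: 21.5
tool_pos: [0.4431, -0.0896, 0.0192]
eef_rot: [0.055, 0.999, 0.001, 0.002]
contact_force: [-0.3, -0.0, 0.4]
opening: 0.996
```

Request:
carry_out --pt "0 0 0 0 0 0" --pt "0 0 0 0 0 0" --pt "0 0 0 0 0 0" --pt "0 0 0 0 0 0" --pt "0 0 0 0 0 0" --pt "0 0 0 0 0 0" --pt "0 0 0 0 0 0" --pt "0 0 0 0 0 0" --fingers 255

```text
clock: 22.3
tool_pos: [0.4423, -0.0902, 0.019]
eef_rot: [0.055, 0.998, 0.0, 0.001]
contact_force: [0.2, 0.2, 2.5]
opening: 0.54
```

```bash
python3 - <<'E'
from h import *
s=st()
print(rel(place(-.004,-.135,.12),RT,s))
E
```

```text
t 22.3 p [ 0.4423 -0.0902  0.019 ] psi 173.7 z [ 0.002  0.    -1.   ] q [ 0.25  0.92 -0.24  2.21  1.47  0.19  0.1 ] F [0.2 0.2 2.5] op 0.54
[-0.1683, 0.0601, -0.182, -0.65, -19.87, -3.87]
```

Request:
carry_out --pt "0 0 -0.03 0 0 0" --pt "0 0 -0.08 0 0 0" --pt "0 0 -0.13 0 0 0" --pt "0 0 -0.18 0 0 0" --pt "-0.168 0.06 -0.182 -0.65 -19.9 -3.9" --pt "-0.168 0.06 -0.182 -0.65 -19.9 -3.9" --pt "-0.168 0.06 -0.182 -0.65 -19.9 -3.9" --pt "-0.168 0.06 -0.182 -0.65 -19.9 -3.9" --pt "-0.168 0.06 -0.182 -0.65 -19.9 -3.9" --pt "-0.168 0.06 -0.182 -0.65 -19.9 -3.9" --pt "-0.168 0.06 -0.182 -0.65 -19.9 -3.9" --pt "-0.168 0.06 -0.182 -0.65 -19.9 -3.9"

```text
clock: 23.5
tool_pos: [0.6139, -0.0498, 0.2006]
eef_rot: [0.021, 0.985, -0.004, 0.173]
contact_force: [-0.5, -0.2, -3.5]
opening: 0.536
```

```bash
python3 - <<'E'
from h import *
s=st(); print(inshelf(s["tool_pos"]).round(4))
print(rel(place(-.004,-.135,.021),RT,s))
p=shot("wrist","w10")
E
```

```text
t 23.5 p [ 0.6139 -0.0498  0.2006] psi 177.62 z [ 0.34  -0.015 -0.94 ] q [ 0.31  0.66 -0.5   1.97  1.03  0.39  0.55] F [-0.5 -0.2 -3.5] op 0.536
[-0.006  -0.1359  0.1199]
[-0.0022, 0.001, 0.0989, -0.05, -0.11, 0.02]
```

View pics/w10.png

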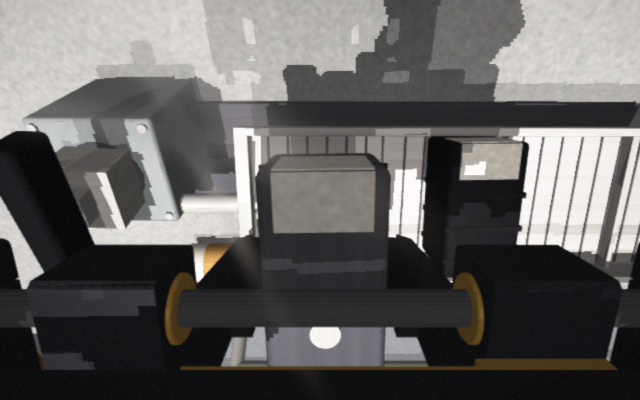

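Request:
carry_out --pt "-0.002 0.001 0.03 0 0 0" --pt "-0.002 0.001 0.06 0 0 0" --pt "-0.002 0.001 0.085 0 0 0" --pt "-0.002 0.001 0.096 0 0 0" --pt "-0.002 0.001 0.098 0 0 0" --pt "-0.002 0.001 0.1 0 0 0" --pt "-0.002 0.001 0.1 0 0 0"

```text
clock: 24.25
tool_pos: [0.6516, -0.0496, 0.1086]
eef_rot: [0.02, 0.985, -0.003, 0.174]
contact_force: [0.2, 0.6, -3.0]
opening: 0.542
```

```bash
python3 - <<'E'
from h import *
s=st(); print(inshelf(s["tool_pos"]).round(4))
E
```

```text
t 24.25 p [ 0.6516 -0.0496  0.1086] psi 177.62 z [ 0.343 -0.014 -0.939] q [ 0.14  0.82 -0.23  1.93  1.31  0.19  0.26] F [ 0.2  0.6 -3. ] op 0.542
[-0.0021 -0.1341  0.0206]
```

Request:
carry_out --pt "0 0 0.001 0 0 0" --pt "0 0 0.002 0 0 0" --pt "0 0 0.0025 0 0 0" --pt "0 0 0.0025 0 0 0"

```text
clock: 24.65
tool_pos: [0.6525, -0.0498, 0.1069]
eef_rot: [0.02, 0.984, -0.004, 0.174]
contact_force: [-4.4, -0.7, 4.5]
opening: 0.545
```

```bash
python3 - <<'E'
from h import *
s=st(); print(inshelf(s["tool_pos"]).round(4))
E
```

```text
t 24.65 p [ 0.6525 -0.0498  0.1069] psi 177.62 z [ 0.343 -0.014 -0.939] q [ 0.13  0.82 -0.22  1.93  1.32  0.18  0.25] F [-4.4 -0.7  4.5] op 0.545
[-0.0018 -0.1342  0.0186]
```

Request:
carry_out --pt "0 0 -0.001 0 0 0" --pt "0 0 -0.001 0 0 0" --pt "0 0 -0.001 0 0 0" --pt "0 0 -0.001 0 0 0" --pt "0 0 -0.001 0 0 0" --fingers 75

```text
clock: 25.15
tool_pos: [0.6522, -0.0495, 0.1066]
eef_rot: [0.02, 0.985, -0.004, 0.174]
contact_force: [0.2, 0.4, -0.1]
opening: 0.71
```

Request:
carry_out --pt "0 0 -0.03 0 0 0" --pt "0 0 -0.08 0 0 0" --pt "0 0 -0.12 0 0 0" --pt "0 0 -0.16 0 0 0" --pt "0 0 -0.16 0 0 0"

```text
clock: 25.65
tool_pos: [0.5985, -0.0468, 0.2618]
eef_rot: [0.02, 0.984, -0.003, 0.178]
contact_force: [-0.0, 0.6, -0.1]
opening: 0.711
```

```bash
python3 - <<'E'
from h import *
s=st()
p=shot("wrist","w11")
print(rel((.4421,.2448,.13),ori(188.2),s))
E
```

```text
t 25.65 p [ 0.5985 -0.0468  0.2618] psi 177.62 z [ 0.349 -0.014 -0.937] q [ 0.4   0.56 -0.63  1.96  0.87  0.5   0.7 ] F [-0.   0.6 -0.1] op 0.711
[0.2038, 0.2848, 0.0648, -1.86, 20.4, -10.46]
```

View pics/w11.png

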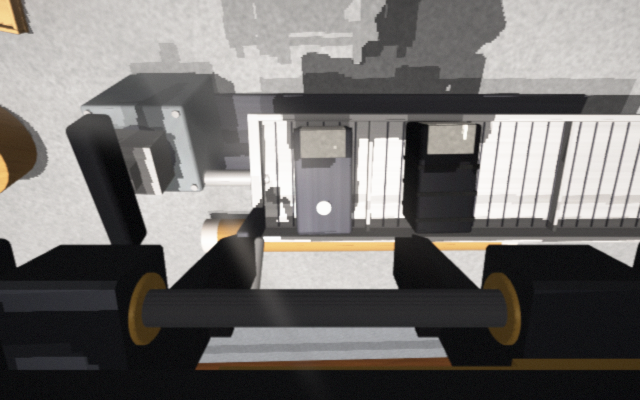

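Request:
carry_out --pt "0.204 0.285 0.065 -1.9 20.4 -10.5" --pt "0.204 0.285 0.065 -1.9 20.4 -10.5" --pt "0.204 0.285 0.065 -1.9 20.4 -10.5" --pt "0.204 0.285 0.065 -1.9 20.4 -10.5" --pt "0.204 0.285 0.065 -1.9 20.4 -10.5" --pt "0.204 0.285 0.065 -1.9 20.4 -10.5" --pt "0.204 0.285 0.065 -1.9 20.4 -10.5" --pt "0.204 0.285 0.065 -1.9 20.4 -10.5" --pt "0.204 0.285 0.065 -1.9 20.4 -10.5" --pt "0.204 0.285 0.065 -1.9 20.4 -10.5" --pt "0.204 0.285 0.065 -1.9 20.4 -10.5" --fingers 0

```text
clock: 26.8
tool_pos: [0.4411, 0.2424, 0.1258]
eef_rot: [-0.07, 0.998, -0.0, -0.004]
contact_force: [-0.3, 0.2, 0.6]
opening: 0.998
```

```bash
python3 look.py w12 .4421 .2448 8.2 .052
```

```text
t 26.8 p [0.4411 0.2424 0.1258] psi -171.96 z [-0.007 -0.001 -1.   ] q [-0.21  0.79 -0.63  2.01  0.8   0.61  0.32] F [-0.3  0.2  0.6] op 0.998
[[289.0, 142.3], [366.2, 142.0], [362.7, 274.5], [292.7, 274.8]]
[-0.0021, 0.0022, 0.1068, -0.0, -0.41, -0.16]
```

View pics/w12.png

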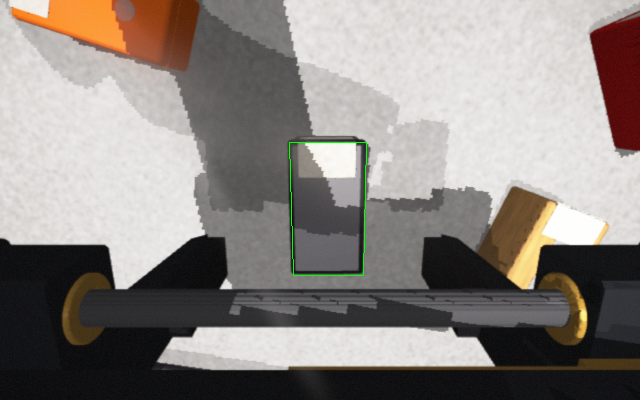

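Request:
carry_out --pt "-0.002 0.002 0.04 0 0 0" --pt "-0.002 0.002 0.08 0 0 0" --pt "-0.002 0.002 0.105 0 0 0" --pt "-0.002 0.002 0.106 0 0 0" --pt "-0.002 0.002 0.106 0 0 0" --pt "-0.002 0.002 0.106 0 0 0"

```text
clock: 27.45
tool_pos: [0.4418, 0.2469, 0.0214]
eef_rot: [-0.071, 0.997, 0.001, -0.003]
contact_force: [-0.2, 0.8, -0.0]
opening: 1.0
```

Request:
carry_out --pt "0 0 0 0 0 0" --pt "0 0 0 0 0 0" --pt "0 0 0 0 0 0" --pt "0 0 0 0 0 0" --pt "0 0 0 0 0 0" --pt "0 0 0 0 0 0" --pt "0 0 0 0 0 0" --pt "0 0 0 0 0 0" --fingers 255

```text
clock: 28.25
tool_pos: [0.441, 0.2453, 0.0201]
eef_rot: [-0.071, 0.997, -0.001, -0.004]
contact_force: [0.6, -4.7, 4.5]
opening: 0.545
```

```bash
python3 - <<'E'
from h import *
s=st()
print(rel(place(-.004,.045,.12),RT,s))
E
```

```text
t 28.25 p [0.441  0.2453 0.0201] psi -171.8 z [-0.007 -0.002 -1.   ] q [-0.35  0.95 -0.41  2.04  1.04  0.38  0.1 ] F [ 0.6 -4.7  4.5] op 0.545
[-0.1628, -0.1395, -0.1824, 1.74, -20.37, 10.51]
```

Request:
carry_out --pt "0 0 -0.03 0 0 0" --pt "0 0 -0.08 0 0 0" --pt "0 0 -0.13 0 0 0" --pt "0 0 -0.18 0 0 0" --pt "-0.163 -0.14 -0.182 1.7 -20.4 10.5" --pt "-0.163 -0.14 -0.182 1.7 -20.4 10.5" --pt "-0.163 -0.14 -0.182 1.7 -20.4 10.5" --pt "-0.163 -0.14 -0.182 1.7 -20.4 10.5" --pt "-0.163 -0.14 -0.182 1.7 -20.4 10.5" --pt "-0.163 -0.14 -0.182 1.7 -20.4 10.5" --pt "-0.163 -0.14 -0.182 1.7 -20.4 10.5" --pt "-0.163 -0.14 -0.182 1.7 -20.4 10.5"

```text
clock: 29.45
tool_pos: [0.6219, 0.1336, 0.2001]
eef_rot: [0.019, 0.985, -0.001, 0.173]
contact_force: [-0.1, 0.1, -2.6]
opening: 0.543
```

```bash
python3 - <<'E'
from h import *
s=st(); print(inshelf(s["tool_pos"]).round(4))
print(rel(place(-.004,.045,.0215),RT,s))
p=shot("wrist","w13")
E
```

```text
t 29.45 p [0.6219 0.1336 0.2001] psi 177.76 z [ 0.34  -0.008 -0.94 ] q [-0.08  0.68 -0.44  1.91  1.02  0.48  0.25] F [-0.1  0.1 -2.6] op 0.543
[-0.0059  0.0478  0.1193]
[-0.002, -0.0034, 0.0977, 0.35, -0.1, 0.15]
```

View pics/w13.png

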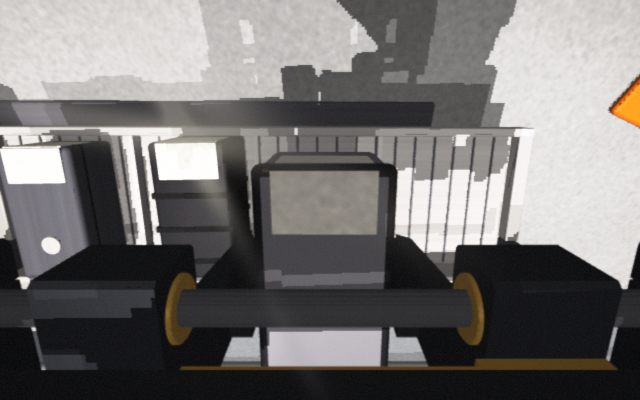

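Request:
carry_out --pt "-0.002 0 0.03 0.35 0 0" --pt "-0.002 0 0.06 0.35 0 0" --pt "-0.002 0 0.085 0.35 0 0" --pt "-0.002 0 0.095 0.35 0 0" --pt "-0.002 0 0.097 0.35 0 0" --pt "-0.002 0 0.099 0.35 0 0" --pt "-0.002 0 0.1 0.35 0 0"

```text
clock: 30.2
tool_pos: [0.6598, 0.131, 0.1084]
eef_rot: [0.021, 0.984, -0.004, 0.174]
contact_force: [0.4, -0.7, -3.8]
opening: 0.541
```

```bash
python3 - <<'E'
from h import *
s=st(); print(inshelf(s["tool_pos"]).round(4))
E
```

```text
t 30.2 p [0.6598 0.131  0.1084] psi 177.6 z [ 0.343 -0.016 -0.939] q [-0.17  0.84 -0.27  1.86  1.23  0.34  0.05] F [ 0.4 -0.7 -3.8] op 0.541
[-0.0015  0.0466  0.0202]
```

Request:
carry_out --pt "0 0 0.001 0 0 0" --pt "0 0 0.002 0 0 0" --pt "0 0 0.0025 0 0 0" --pt "0 0 0.0025 0 0 0"

```text
clock: 30.6
tool_pos: [0.6603, 0.1309, 0.1079]
eef_rot: [0.021, 0.984, -0.004, 0.175]
contact_force: [-9.1, -1.1, 15.4]
opening: 0.544
```

```bash
python3 - <<'E'
from h import *
s=st(); print(inshelf(s["tool_pos"]).round(4))
E
```

```text
t 30.6 p [0.6603 0.1309 0.1079] psi 177.6 z [ 0.344 -0.016 -0.939] q [-0.17  0.84 -0.26  1.86  1.24  0.34  0.05] F [-9.1 -1.1 15.4] op 0.544
[-0.0012  0.0466  0.0195]
```

Request:
carry_out --pt "0 0 -0.001 0 0 0" --pt "0 0 -0.001 0 0 0" --pt "0 0 -0.001 0 0 0" --pt "0 0 -0.001 0 0 0" --pt "0 0 -0.001 0 0 0" --fingers 75

```text
clock: 31.1
tool_pos: [0.6602, 0.1303, 0.1058]
eef_rot: [0.021, 0.985, -0.005, 0.174]
contact_force: [-0.1, -0.3, -0.4]
opening: 0.705
```

Request:
carry_out --pt "0 0 -0.03 0 0 0" --pt "0 0 -0.08 0 0 0" --pt "0 0 -0.12 0 0 0" --pt "0 0 -0.16 0 0 0" --pt "0 0 -0.16 0 0 0"

```text
clock: 31.6
tool_pos: [0.6064, 0.1349, 0.2615]
eef_rot: [0.021, 0.984, -0.003, 0.177]
contact_force: [0.6, 0.4, -0.6]
opening: 0.707
```

```bash
python3 - <<'E'
from h import *
s=st()
p=shot("wrist","w14")
print(rel((.4646,.4006,.14),ori(168),s))
E
```

```text
t 31.6 p [0.6064 0.1349 0.2615] psi 177.59 z [ 0.349 -0.013 -0.937] q [-0.03  0.58 -0.53  1.89  0.88  0.59  0.37] F [ 0.6  0.4 -0.6] op 0.707
[0.1856, 0.2594, 0.0609, 1.8, 20.38, 9.51]
```

View pics/w14.png

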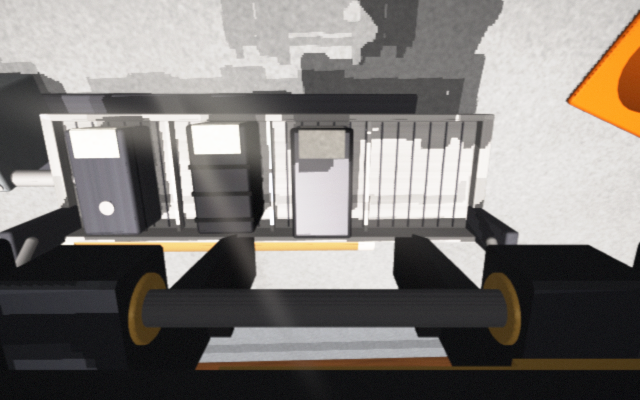

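Request:
carry_out --pt "0.185 0.26 0.06 1.8 20.4 9.5" --pt "0.185 0.26 0.06 1.8 20.4 9.5" --pt "0.185 0.26 0.06 1.8 20.4 9.5" --pt "0.185 0.26 0.06 1.8 20.4 9.5" --pt "0.185 0.26 0.06 1.8 20.4 9.5" --pt "0.185 0.26 0.06 1.8 20.4 9.5" --pt "0.185 0.26 0.06 1.8 20.4 9.5" --pt "0.185 0.26 0.06 1.8 20.4 9.5" --pt "0.185 0.26 0.06 1.8 20.4 9.5" --pt "0.185 0.26 0.06 1.8 20.4 9.5" --pt "0.185 0.26 0.06 1.8 20.4 9.5" --fingers 0

```text
clock: 32.75
tool_pos: [0.465, 0.3973, 0.1359]
eef_rot: [0.107, 0.994, -0.003, -0.003]
contact_force: [0.2, 0.3, 0.0]
opening: 0.997
```

```bash
python3 look.py w15 .4646 .4006 -12 .05
```

```text
t 32.75 p [0.465  0.3973 0.1359] psi 167.75 z [-0.007 -0.005 -1.   ] q [-0.48  0.86 -0.56  1.68  0.59  0.79  0.05] F [0.2 0.3 0. ] op 0.997
[[292.7, 136.7], [366.2, 136.4], [363.1, 263.6], [296.1, 263.7]]
[0.0004, 0.0039, 0.1169, -0.34, -0.34, -0.24]
```

View pics/w15.png

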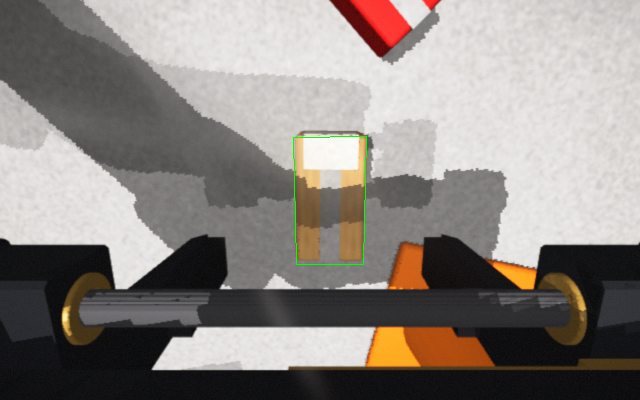

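```bash
python3 - <<'E'
from h import *
s=r.get_state(); C=np.array([[-6.26841680e-04,-9.66837294e-01,-2.55392354e-01,6.55201580e-02],[9.99999510e-01,-4.10207266e-04,-9.01505807e-04,2.70699357e-04],[7.66845635e-04,-2.55392794e-01,9.66837077e-01,-1.45806129e-01],[0,0,0,1]])
K=np.array([[351.154,0,324.067],[0,351.154,198.321],[0,0,1]]); E=T(s)@C
w=unproj(K,E,[(400,242),(365,368)],.012); print(w); print((np.linalg.inv(T(s))@np.c_[w,np.ones(2)].T)[:3].T)
E
```

```text
[[0.51879372 0.44880847 0.012     ]
 [0.63266548 0.39833651 0.012     ]]
[[-0.04267598  0.06225505  0.1234636 ]
 [-0.16465338  0.03704881  0.12286783]]
```

Request:
carry_out --pt "0 0.004 0.04 -0.3 -0.3 0" --pt "0 0.004 0.08 -0.3 -0.3 0" --pt "0 0.004 0.11 -0.3 -0.3 0" --pt "0 0.004 0.117 -0.3 -0.3 0" --pt "0 0.004 0.117 -0.3 -0.3 0" --pt "0 0.004 0.117 -0.3 -0.3 0"

```text
clock: 33.4
tool_pos: [0.4642, 0.4033, 0.0205]
eef_rot: [0.105, 0.994, 0.001, -0.0]
contact_force: [0.4, 0.9, 0.3]
opening: 1.001
```

```bash
python3 - <<'E'
from h import *
st()
E
```

```text
t 33.4 p [0.4642 0.4033 0.0205] psi 167.89 z [-0.     0.003 -1.   ] q [-0.55  1.01 -0.44  1.71  0.72  0.58 -0.07] F [0.4 0.9 0.3] op 1.001
```

Request:
carry_out --pt "0 0 0 0 0 0" --pt "0 0 0 0 0 0" --pt "0 0 0 0 0 0" --pt "0 0 0 0 0 0" --pt "0 0 0 0 0 0" --pt "0 0 0 0 0 0" --pt "0 0 0 0 0 0" --pt "0 0 0 0 0 0" --fingers 255

```text
clock: 34.2
tool_pos: [0.4633, 0.4022, 0.0191]
eef_rot: [0.105, 0.994, -0.0, -0.001]
contact_force: [-0.5, -2.0, 3.1]
opening: 0.54
```

```bash
python3 - <<'E'
from h import *
s=st()
print(rel(place(-.004,.135,.125),RT,s))
E
```

```text
t 34.2 p [0.4633 0.4022 0.0191] psi 167.92 z [-0.002 -0.    -1.   ] q [-0.55  1.02 -0.44  1.72  0.72  0.58 -0.07] F [-0.5 -2.   3.1] op 0.54
[-0.1962, -0.1436, -0.1873, -1.71, -20.05, -9.57]
```

Request:
carry_out --pt "0 0 -0.03 0 0 0" --pt "0 0 -0.08 0 0 0" --pt "0 0 -0.13 0 0 0" --pt "0 0 -0.18 0 0 0" --pt "-0.196 -0.143 -0.187 -1.7 -20 -9.6" --pt "-0.196 -0.143 -0.187 -1.7 -20 -9.6" --pt "-0.196 -0.143 -0.187 -1.7 -20 -9.6" --pt "-0.196 -0.143 -0.187 -1.7 -20 -9.6" --pt "-0.196 -0.143 -0.187 -1.7 -20 -9.6" --pt "-0.196 -0.143 -0.187 -1.7 -20 -9.6" --pt "-0.196 -0.143 -0.187 -1.7 -20 -9.6" --pt "-0.196 -0.143 -0.187 -1.7 -20 -9.6"

```text
clock: 35.4
tool_pos: [0.6242, 0.2234, 0.2051]
eef_rot: [0.019, 0.985, -0.002, 0.172]
contact_force: [-0.0, -0.3, -2.1]
opening: 0.54
```

```bash
python3 - <<'E'
from h import *
s=st(); print(inshelf(s["tool_pos"]).round(4))
print(rel(place(-.005,.135,.0205),RT,s))
p=shot("wrist","w16")
E
```

```text
t 35.4 p [0.6242 0.2234 0.2051] psi 177.73 z [ 0.34  -0.011 -0.941] q [-0.25  0.7  -0.42  1.81  0.94  0.57  0.21] F [-0.  -0.3 -2.1] op 0.54
[-0.0055  0.1375  0.1245]
[-0.0008, -0.0028, 0.104, 0.16, -0.14, 0.12]
```

View pics/w16.png

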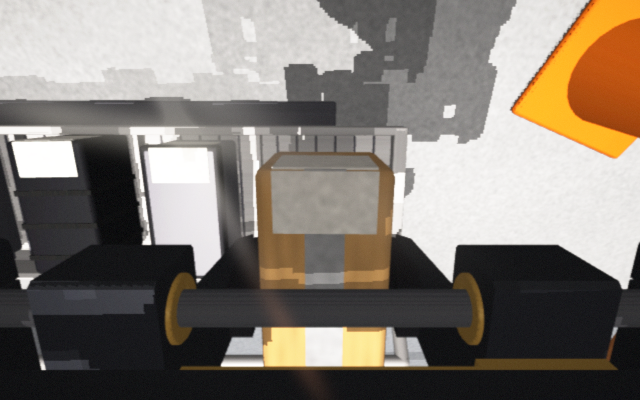

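Request:
carry_out --pt "-0.001 -0.001 0.03 0 0 0" --pt "-0.001 -0.001 0.06 0 0 0" --pt "-0.001 -0.001 0.09 0 0 0" --pt "-0.001 -0.001 0.101 0 0 0" --pt "-0.001 -0.001 0.103 0 0 0" --pt "-0.001 -0.001 0.105 0 0 0" --pt "-0.001 -0.001 0.105 0 0 0"

```text
clock: 36.15
tool_pos: [0.662, 0.22, 0.1083]
eef_rot: [0.02, 0.985, -0.003, 0.174]
contact_force: [-0.8, -0.5, -1.2]
opening: 0.543
```

```bash
python3 - <<'E'
from h import *
s=st(); print(inshelf(s["tool_pos"]).round(4))
E
```

```text
t 36.15 p [0.662  0.22   0.1083] psi 177.64 z [ 0.342 -0.012 -0.94 ] q [-0.3   0.87 -0.28  1.77  1.1   0.43  0.07] F [-0.8 -0.5 -1.2] op 0.543
[-0.003   0.1357  0.0206]
```

Request:
carry_out --pt "0 0 0.001 0 0 0" --pt "0 0 0.002 0 0 0" --pt "0 0 0.0025 0 0 0" --pt "0 0 0.0025 0 0 0"

```text
clock: 36.55
tool_pos: [0.663, 0.2195, 0.1064]
eef_rot: [0.02, 0.985, -0.003, 0.174]
contact_force: [-4.3, -0.8, 6.9]
opening: 0.543
```

```bash
python3 - <<'E'
from h import *
s=st(); print(inshelf(s["tool_pos"]).round(4))
E
```

```text
t 36.55 p [0.663  0.2195 0.1064] psi 177.61 z [ 0.342 -0.013 -0.94 ] q [-0.3   0.87 -0.28  1.77  1.11  0.42  0.07] F [-4.3 -0.8  6.9] op 0.543
[-0.0028  0.1352  0.0185]
```

Request:
carry_out --pt "0 0 -0.001 0 0 0" --pt "0 0 -0.001 0 0 0" --pt "0 0 -0.001 0 0 0" --pt "0 0 -0.001 0 0 0" --pt "0 0 -0.001 0 0 0" --fingers 75

```text
clock: 37.05
tool_pos: [0.6626, 0.2191, 0.1057]
eef_rot: [0.02, 0.985, -0.003, 0.173]
contact_force: [0.0, -0.2, 0.3]
opening: 0.703
```

Request:
carry_out --pt "0 0 -0.03 0 0 0" --pt "0 0 -0.08 0 0 0" --pt "0 0 -0.12 0 0 0" --pt "0 0 -0.16 0 0 0" --pt "0 0 -0.16 0 0 0"

```text
clock: 37.55
tool_pos: [0.6088, 0.2239, 0.2619]
eef_rot: [0.02, 0.984, -0.001, 0.177]
contact_force: [1.1, -0.0, -0.2]
opening: 0.706
```

```bash
python3 - <<'E'
from h import *
s=st()
p=shot("wrist","w17")
print(rel((.625,.08,.33),ori(180),s))
E
```

```text
t 37.55 p [0.6088 0.2239 0.2619] psi 177.61 z [ 0.348 -0.008 -0.937] q [-0.22  0.61 -0.49  1.8   0.84  0.66  0.29] F [ 1.1 -0.  -0.2] op 0.706
[-0.0445, -0.1427, -0.057, -0.07, 20.37, -2.3]
```

View pics/w17.png

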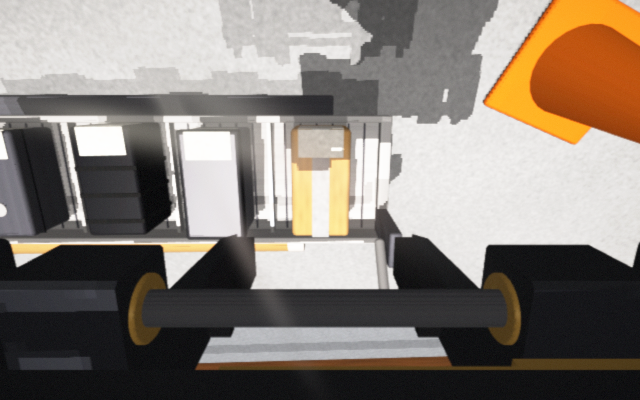

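Request:
carry_out --pt "0 -0.07 -0.06 0 0 0" --pt "0 -0.14 -0.1 0 0 0" --pt "0 -0.14 -0.1 0 0 0" --pt "0 -0.14 -0.1 0 0 0" --pt "0 -0.14 -0.1 0 0 0" --pt "0 -0.14 -0.1 0 0 0"

```text
clock: 38.2
tool_pos: [0.5682, 0.0826, 0.3491]
eef_rot: [0.021, 0.985, -0.003, 0.173]
contact_force: [0.1, 0.2, -0.2]
opening: 0.707
```

```bash
python3 - <<'E'
from h import *
s=st()
p=shot("wrist","w18"); img=p["img"].copy(); K=np.array(p["intrinsics"])
for d in r.spot_point(p,"lot1")[:6]: print(np.round(d["xyz"],3),inshelf(d["xyz"]).round(4),round(d["p"],2))
for d in r.spot_point(p,"key")[:2]: print("key",np.round(d["xyz"],4),round(d["p"],2))
E
```

```text
t 38.2 p [0.5682 0.0826 0.3491] psi 177.56 z [ 0.34  -0.014 -0.94 ] q [ 0.15  0.41 -0.64  1.88  0.63  0.7   0.67] F [ 0.1  0.2 -0.2] op 0.707
[0.665 0.132 0.088] [-0.0036  0.0476 -0.0008] 0.97
[0.67  0.221 0.089] [-0.0024  0.1371  0.0002] 0.96
[0.658 0.051 0.088] [-0.0072 -0.0333  0.001 ] 0.95
[ 0.657 -0.052  0.091] [-0.0024 -0.136   0.0024] 0.8
[ 0.795 -0.01   0.006] [ 0.0958 -0.0886 -0.1242] 0.71
key [ 0.6303 -0.2072  0.0956] 0.63
```

View pics/w18.png

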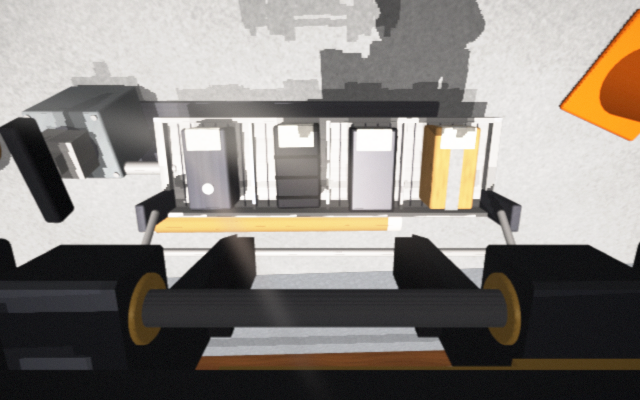

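```bash
python3 - <<'E'
from h import *
s=r.get_state()
print(rel((.6251,-.2047,.28),ori(174.6),s))
E
```

```text
[-0.041, -0.2868, 0.0876, 0.61, 19.83, 3.14]
```

Request:
carry_out --pt "0 -0.1 0 0.6 19.8 3.1" --pt "-0.02 -0.2 0.04 0.6 19.8 3.1" --pt "-0.041 -0.287 0.088 0.6 19.8 3.1" --pt "-0.041 -0.287 0.088 0.6 19.8 3.1" --pt "-0.041 -0.287 0.088 0.6 19.8 3.1" --pt "-0.041 -0.287 0.088 0.6 19.8 3.1" --pt "-0.041 -0.287 0.088 0.6 19.8 3.1" --pt "-0.041 -0.287 0.088 0.6 19.8 3.1" --pt "-0.041 -0.287 0.088 0.6 19.8 3.1" --pt "-0.041 -0.287 0.088 0.6 19.8 3.1" --fingers 60

```text
clock: 39.35
tool_pos: [0.6253, -0.2035, 0.2819]
eef_rot: [0.046, 0.999, 0.0, 0.002]
contact_force: [0.5, -0.2, -0.2]
opening: 0.763
```

```bash
python3 - <<'E'
from h import *
s=st()
p=shot("wrist","w19"); img=p["img"]; K=np.array(p["intrinsics"])
print(rel((.6251,-.2047,.145),ori(174.6),s))
P=boxpts(.6255,-.2055,np.radians(-5.4),.11,.018,.144,.172); u=proj(K,p["E"],P[[1,3,7,5]])
cv2.polylines(img,[np.round(u).astype(np.int32).reshape(-1,1,2)],True,(0,255,0),1); cv2.imwrite("pics/w19.png",img)
E
```

```text
t 39.35 p [ 0.6253 -0.2035  0.2819] psi 174.74 z [ 0.003  0.001 -1.   ] q [ 0.57  0.75 -0.66  1.39  0.47  1.15  1.33] F [ 0.5 -0.2 -0.2] op 0.763
[0.0006, -0.0014, 0.1369, 0.06, 0.18, 0.14]
```

View pics/w19.png

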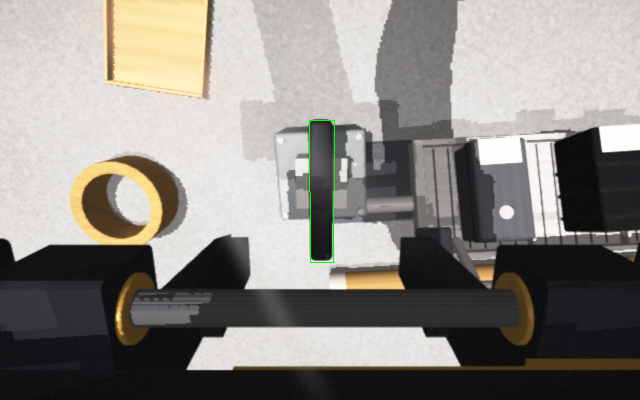

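Request:
carry_out --pt "0.0005 -0.0015 0.04 0 0 0" --pt "0.0005 -0.0015 0.08 0 0 0" --pt "0.0005 -0.0015 0.115 0 0 0" --pt "0.0005 -0.0015 0.133 0 0 0" --pt "0.0005 -0.0015 0.136 0 0 0" --pt "0.0005 -0.0015 0.136 0 0 0"

```text
clock: 40.0
tool_pos: [0.6249, -0.2072, 0.1458]
eef_rot: [0.047, 0.999, -0.0, 0.001]
contact_force: [0.2, -0.0, 0.2]
opening: 0.767
```

```bash
python3 - <<'E'
from h import *
st()
E
```

```text
t 40.0 p [ 0.6249 -0.2072  0.1458] psi 174.57 z [ 0.003 -0.    -1.   ] q [ 0.55  0.9  -0.59  1.53  0.59  0.89  1.24] F [ 0.2 -0.   0.2] op 0.767
```

Request:
carry_out --pt "0 0 0 0 0 0" --pt "0 0 0 0 0 0" --pt "0 0 0 0 0 0" --pt "0 0 0 0 0 0" --pt "0 0 0 0 0 0" --pt "0 0 0 0 0 0" --pt "0 0 0 0 0 0" --pt "0 0 0 0 0 0" --pt "0 0 0 0 0 0" --fingers 255 --grip_force 50

```text
clock: 40.9
tool_pos: [0.6247, -0.2064, 0.1455]
eef_rot: [0.048, 0.999, 0.001, 0.001]
contact_force: [-0.9, 4.3, 2.7]
opening: 0.2
```

```bash
python3 - <<'E'
from h import *
s=st();print(s["moment"])
E
```

```text
t 40.9 p [ 0.6247 -0.2064  0.1455] psi 174.55 z [ 0.003  0.002 -1.   ] q [ 0.55  0.9  -0.59  1.53  0.59  0.89  1.24] F [-0.9  4.3  2.7] op 0.2
[ 1.18497256  0.01111087 -0.09692685]
```

Request:
carry_out --pt "0 0 0.0005 0 0 5" --pt "0 0 0.001 0 0 12" --pt "0 0 0.001 0 0 19" --pt "-0.0003 0.0003 0.001 0 0 26" --pt "-0.0005 0.0006 0.001 0 0 33" --pt "-0.0006 0.0008 0.001 0 0 40" --pt "-0.0006 0.001 0.001 0 0 46" --pt "-0.0006 0.001 0.001 0 0 46"

```text
clock: 41.7
tool_pos: [0.625, -0.206, 0.1454]
eef_rot: [0.435, 0.901, 0.0, 0.001]
contact_force: [-3.0, 5.2, 8.5]
opening: 0.196
```

```bash
python3 - <<'E'
from h import *
s=st();print(s["moment"])
print(rel((.6257,-.2046,.1445),ori(80),s))
E
```

```text
t 41.7 p [ 0.625  -0.206   0.1454] psi 128.47 z [ 0.002 -0.    -1.   ] q [ 0.44  0.86 -0.37  1.53  0.39  0.82  0.59] F [-3.   5.2  8.5] op 0.196
[0.98139634 0.66611025 0.08851662]
[0.0007, 0.0014, 0.0009, 0.09, 0.04, 48.47]
```

Request:
carry_out --pt "0 0 0 0 0 6" --pt "0 0 0 0 0 13" --pt "0.0003 0.0005 0 0 0 20" --pt "0.0003 0.0005 0 0 0 27" --pt "0.0003 0.0007 0 0 0 34" --pt "0.0003 0.0007 0 0 0 40" --pt "0.0003 0.0007 0 0 0 45" --pt "0.0003 0.0007 0 0 0 47" --pt "0.0003 0.0007 0 0 0 47"

```text
clock: 42.6
tool_pos: [0.6253, -0.2058, 0.1454]
eef_rot: [0.757, 0.653, 0.0, 0.001]
contact_force: [-2.9, 4.1, 8.8]
opening: 0.2
```

```bash
python3 - <<'E'
from h import *
s=st();print(s["moment"])
p=shot("scene"); cv2.imwrite("pics/s20.png",cv2.resize(p["img"][130:270,200:420],None,fx=3.5,fy=3.5,interpolation=3)); sp(p,"bar_mid")
b=[d for d in r.spot_point(p,"bar_mid")][:1]
for d in b: print(inshelf(d["xyz"]))
E
```

```text
t 42.6 p [ 0.6253 -0.2058  0.1454] psi 81.54 z [ 0.002 -0.    -1.   ] q [ 0.33  0.84 -0.15  1.54  0.16  0.77 -0.04] F [-2.9  4.1  8.8] op 0.2
[0.92825181 0.7002823  0.16351541]
bar_mid [0.6401, 0.0881, 0.1614] 0.71
bar_mid [0.6137, 0.2175, 0.0929] 0.38
[-0.00024556  0.00300345  0.07607167]
```

View pics/s20.png

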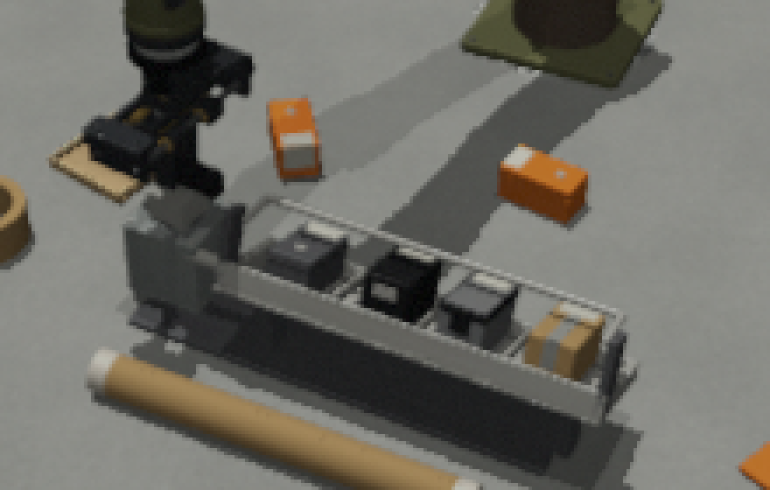

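Request:
carry_out --pt "0 0 0 0 0 2" --pt "0 0 0 0 0 4" --pt "0 0 0 0 0 5" --pt "0 0 0 0 0 5" --pt "0 0 0 0 0 5"

```text
clock: 43.25
tool_pos: [0.6253, -0.2057, 0.1453]
eef_rot: [0.785, 0.62, 0.001, 0.0]
contact_force: [-2.1, 4.2, 8.8]
opening: 0.201
```

```bash
python3 - <<'E'
from h import *
s=st();print(s["moment"])
p=shot("scene","s21"); 
for d in r.spot_point(p,"bar_mid")[:1]: print(d["xyz"],inshelf(d["xyz"]))
p=shot("top","t21"); 
for d in r.spot_point(p,"bar_mid")[:1]: print(d["xyz"],inshelf(d["xyz"]))
a=cv2.imread("pics/scene0.png"); b=cv2.imread("pics/s21.png")
f=lambda i: cv2.resize(i[180:250,250:390],None,fx=5,fy=4,interpolation=3)
cv2.imwrite("pics/cmp21.png",np.vstack([f(a),f(b)]))
E
```

```text
t 43.25 p [ 0.6253 -0.2057  0.1453] psi 76.58 z [ 0.002  0.    -1.   ] q [ 0.31  0.84 -0.13  1.54  0.14  0.77 -0.1 ] F [-2.1  4.2  8.8] op 0.201
[0.990897   0.70215286 0.21001252]
[0.6458, 0.0821, 0.155] [ 0.00315316 -0.0027526   0.0680239 ]
[0.643, 0.0858, 0.1535] [-0.0001343   0.00082691  0.06762417]
```

View pics/cmp21.png

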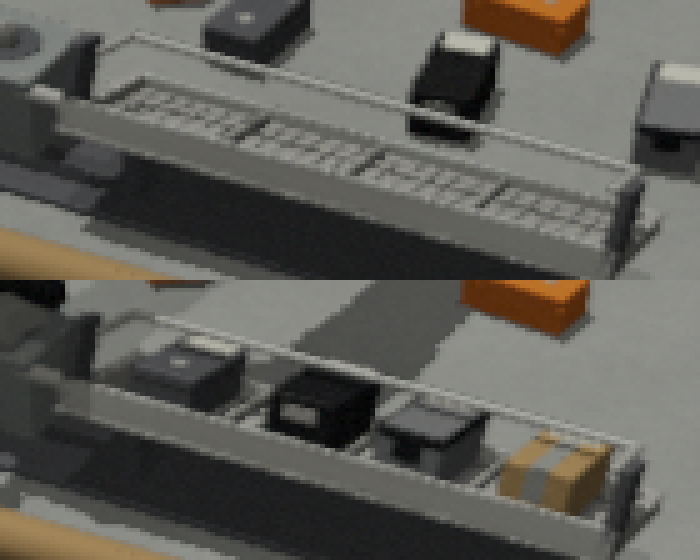

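Request:
carry_out --pt "0 0 0 0 0 1.5" --pt "0 0 0 0 0 3" --pt "0 0 0 0 0 4" --pt "0 0 0 0 0 4" --pt "0 0 0 0 0 4"

```text
clock: 43.95
tool_pos: [0.6253, -0.2057, 0.1453]
eef_rot: [0.806, 0.592, 0.001, 0.001]
contact_force: [-2.9, 3.7, 8.1]
opening: 0.202
```

```bash
python3 - <<'E'
from h import *
s=st();print(s["moment"])
p=shot("scene","s22"); 
for d in r.spot_point(p,"bar_mid")[:1]: print(d["xyz"],inshelf(d["xyz"]))
a=cv2.imread("pics/scene0.png"); b=cv2.imread("pics/s21.png");c=cv2.imread("pics/s22.png")
f=lambda i: cv2.resize(i[212:232,340:390],None,fx=13,fy=9,interpolation=cv2.INTER_NEAREST)
cv2.imwrite("pics/cmp22.png",np.vstack([f(a),f(b),f(c)]))
E
```

```text
t 43.95 p [ 0.6253 -0.2057  0.1453] psi 72.64 z [ 0.002 -0.    -1.   ] q [ 0.3   0.84 -0.11  1.54  0.12  0.76 -0.15] F [-2.9  3.7  8.1] op 0.202
[0.87755077 0.6978164  0.40100821]
[0.6446, 0.0869, 0.1511] [0.00050376 0.00199294 0.06483791]
```

View pics/cmp22.png

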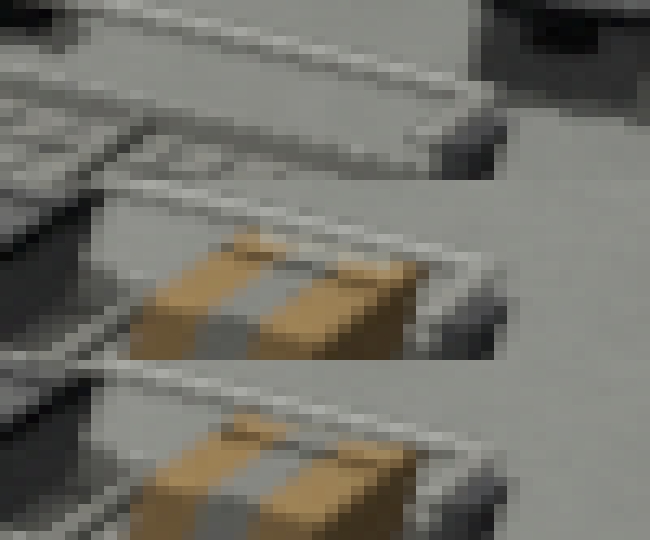

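Request:
carry_out --pt "0 0 0 0 0 -3" --pt "0 0 0 0 0 -6" --pt "0 0 -0.001 0 0 -6" --pt "0 0 -0.001 0 0 -6"

```text
clock: 44.45
tool_pos: [0.6253, -0.206, 0.1454]
eef_rot: [0.774, 0.633, 0.001, 0.0]
contact_force: [-1.6, 3.4, 4.3]
opening: 0.199
```

```bash
python3 - <<'E'
from h import *
s=st();print(s["moment"])
print(rel((.4749,-.3754,.16),ori(78),s))
E
```

```text
t 44.45 p [ 0.6253 -0.206   0.1454] psi 78.5 z [ 0.002  0.    -1.   ] q [ 0.32  0.84 -0.14  1.54  0.15  0.77 -0.08] F [-1.6  3.4  4.3] op 0.199
[0.96519544 0.44251298 0.05340807]
[-0.196, -0.1135, -0.0149, 0.08, -0.04, 0.5]
```

Request:
carry_out --pt "0 0 -0.01 0 0 0" --pt "0 0 -0.025 0 0 0" --pt "0 0 -0.045 0 0 0" --pt "0 0 -0.08 0 0 0" --pt "0 0 -0.11 0 0 0" --pt "0 0 -0.11 0 0 0"

```text
clock: 45.05
tool_pos: [0.6279, -0.2094, 0.2612]
eef_rot: [0.775, 0.632, 0.003, 0.006]
contact_force: [0.4, -0.7, -1.9]
opening: 0.202
```

```bash
python3 - <<'E'
from h import *
s=st();print(s["moment"])
p=shot("scene","s23");cv2.imwrite("pics/s23c.png",cv2.resize(p["img"][110:250,200:400],None,fx=4,fy=4,interpolation=3))
shot("wrist","w23")
for d in r.spot_point(p,"bar_mid")[:1]: print(d["xyz"],inshelf(d["xyz"]))
print(rel((.4749,-.3754,.12),ori(78),s))
E
```

```text
t 45.05 p [ 0.6279 -0.2094  0.2612] psi 78.35 z [ 0.012 -0.006 -1.   ] q [ 0.33  0.71 -0.15  1.43  0.12  0.99 -0.05] F [ 0.4 -0.7 -1.9] op 0.202
[-0.06055808 -0.11992401 -0.01969981]
[0.6402, 0.0863, 0.1523] [-0.00319323  0.00120922  0.06746052]
[-0.193, -0.1182, 0.1402, 0.76, 0.18, 0.35]
```

View pics/s23c.png

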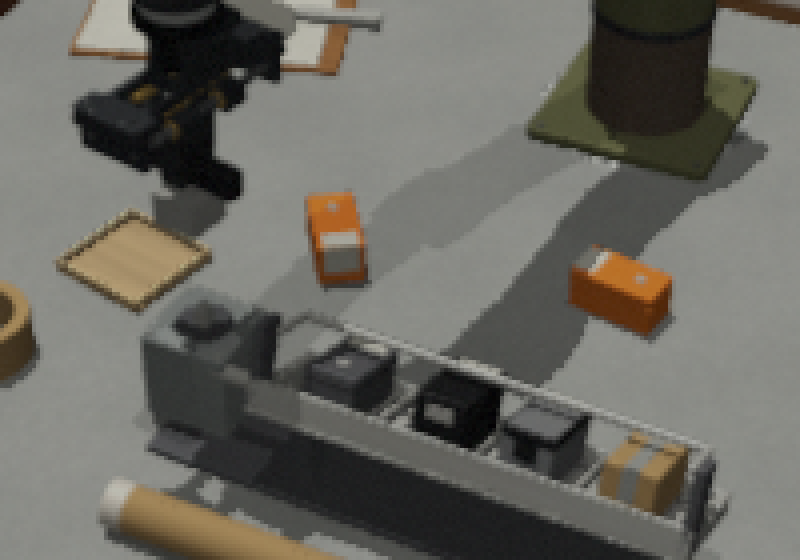

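View pics/w23.png

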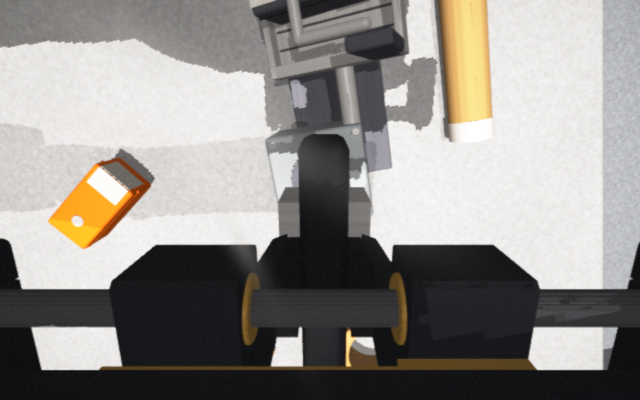

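Request:
carry_out --pt "-0.05 -0.03 0 0.4 0 0" --pt "-0.1 -0.06 0 0.7 0.2 0" --pt "-0.193 -0.118 0.05 0.7 0.2 0" --pt "-0.193 -0.118 0.1 0.7 0.2 0" --pt "-0.193 -0.118 0.14 0.7 0.2 0" --pt "-0.193 -0.118 0.14 0.7 0.2 0" --pt "-0.193 -0.118 0.14 0.7 0.2 0" --pt "-0.193 -0.118 0.14 0.7 0.2 0" --pt "-0.193 -0.118 0.14 0.7 0.2 0"

```text
clock: 46.1
tool_pos: [0.4739, -0.3714, 0.1163]
eef_rot: [0.774, 0.633, -0.001, -0.004]
contact_force: [0.1, -0.8, -1.3]
opening: 0.202
```

```bash
python3 - <<'E'
from h import *
s=st()
print(rel((.4749,-.3754,.055),ori(78),s)); print(s["tool_pos"][:2]-np.array([.4749,-.3754]))
E
```

```text
t 46.1 p [ 0.4739 -0.3714  0.1163] psi 78.6 z [-0.006  0.005 -1.   ] q [ 0.67  0.82 -0.15  1.73  0.19  0.61  0.22] F [ 0.1 -0.8 -1.3] op 0.202
[-0.0039, 0.0022, 0.0613, -0.37, -0.2, 0.6]
[-0.00104318  0.00398095]
```

Request:
carry_out --pt "-0.004 0.002 0.02 -0.3 -0.2 0" --pt "-0.004 0.002 0.045 -0.3 -0.2 0" --pt "-0.004 0.002 0.06 -0.3 -0.2 0" --pt "-0.004 0.002 0.062 -0.3 -0.2 0" --pt "-0.004 0.002 0.064 -0.3 -0.2 0" --pt "-0.004 0.002 0.065 -0.3 -0.2 0"

```text
clock: 46.7
tool_pos: [0.473, -0.3765, 0.051]
eef_rot: [0.774, 0.633, -0.001, -0.001]
contact_force: [-0.2, 0.1, -1.9]
opening: 0.198
```

```bash
python3 - <<'E'
from h import *
s=st()
E
```

```text
t 46.7 p [ 0.473  -0.3765  0.051 ] psi 78.51 z [-0.003 -0.    -1.   ] q [ 0.66  0.93 -0.12  1.75  0.21  0.48  0.2 ] F [-0.2  0.1 -1.9] op 0.198
```

Request:
carry_out --pt "0 0 0.001 0 0 0" --pt "0 0 0.002 0 0 0" --pt "0 0 0.0025 0 0 0" --pt "0 0 0.0025 0 0 0"

```text
clock: 47.1
tool_pos: [0.4727, -0.3765, 0.0492]
eef_rot: [0.774, 0.633, -0.001, -0.001]
contact_force: [-0.9, 2.5, 7.9]
opening: 0.198
```

```bash
python3 - <<'E'
from h import *
s=st()
E
```

```text
t 47.1 p [ 0.4727 -0.3765  0.0492] psi 78.49 z [-0.003 -0.    -1.   ] q [ 0.66  0.93 -0.12  1.75  0.21  0.48  0.2 ] F [-0.9  2.5  7.9] op 0.198
```

On the floor; release and rise.

Request:
carry_out --pt "0 0 -0.0005 0 0 0" --pt "0 0 -0.0005 0 0 0" --pt "0 0 -0.0005 0 0 0" --pt "0 0 -0.0005 0 0 0" --pt "0 0 -0.0005 0 0 0" --pt "0 0 -0.0005 0 0 0" --fingers 80

```text
clock: 47.7
tool_pos: [0.472, -0.3762, 0.0478]
eef_rot: [0.774, 0.633, -0.001, -0.002]
contact_force: [0.1, -0.5, -0.4]
opening: 0.684
```

Request:
carry_out --pt "0 0 -0.02 0 0 0" --pt "0 0 -0.06 0 0 0" --pt "0 0 -0.11 0 0 0" --pt "0 0 -0.16 0 0 0" --pt "-0.05 0 -0.2 0 0 0" --pt "-0.08 0 -0.2 0 0 0" --pt "-0.08 0 -0.2 0 0 0" --pt "-0.08 0 -0.2 0 0 0"

```text
clock: 48.5
tool_pos: [0.456, -0.4556, 0.2477]
eef_rot: [0.775, 0.632, -0.002, -0.002]
contact_force: [-0.0, 1.5, 0.3]
opening: 0.686
```

```bash
python3 - <<'E'
from h import *
s=st()
p=shot("wrist","w24"); sp(p,"key"); sp(p,"tray")
p=shot("top","t24")
sp(p,"key"); sp(p,"bar_mid"); sp(p,"lot1",8); sp(p,"cone");sp(p,"map_tube");sp(p,"tape_roll")
p=shot("scene","s24"); sp(p,"bar_mid")
cv2.imwrite("pics/s24c.png",cv2.resize(p["img"][110:250,180:440],None,fx=3,fy=3,interpolation=3))
E
```

```text
t 48.5 p [ 0.456  -0.4556  0.2477] psi 78.34 z [-0.005  0.001 -1.   ] q [ 0.81  0.71 -0.19  1.49  0.15  0.96  0.38] F [-0.   1.5  0.3] op 0.686
key [0.4759, -0.376, 0.0013] 0.65
key [0.473, -0.3757, 0.0048] 0.57
bar_mid [0.6561, -0.0509, 0.0862] 0.54
bar_mid [0.6383, 0.0842, 0.1507] 0.51
lot1 [0.323, 0.4604, 0.0002] 0.89
lot1 [0.3354, 0.0897, 0.003] 0.88
lot1 [0.3791, -0.1935, -0.0003] 0.75
lot1 [0.6689, 0.2204, 0.0857] 0.74
lot1 [0.6557, -0.05, 0.0889] 0.6
lot1 [0.6611, 0.0519, 0.0851] 0.59
lot1 [0.671, 0.1323, 0.0918] 0.58
cone [0.6196, 0.2223, 0.0985] 0.69
cone [0.6056, 0.4806, 0.001] 0.64
map_tube [0.7953, -0.009, -0.0027] 0.78
map_tube [0.6436, 0.0827, 0.1507] 0.4
tape_roll [0.6498, -0.4452, -0.0011] 0.92
tape_roll [0.67, 0.1298, 0.0926] 0.4
bar_mid [0.6413, 0.0855, 0.1515] 0.69
```

View pics/w24.png

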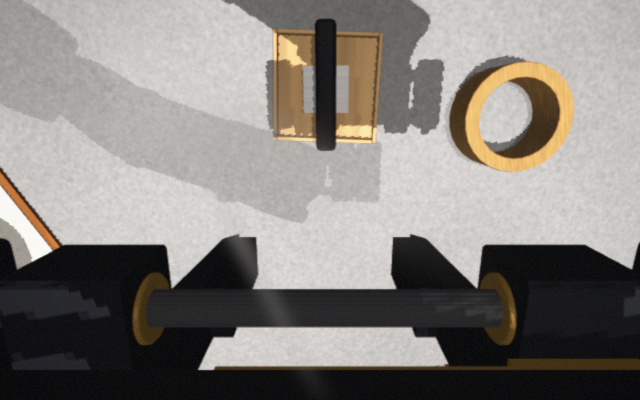

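View pics/s24c.png

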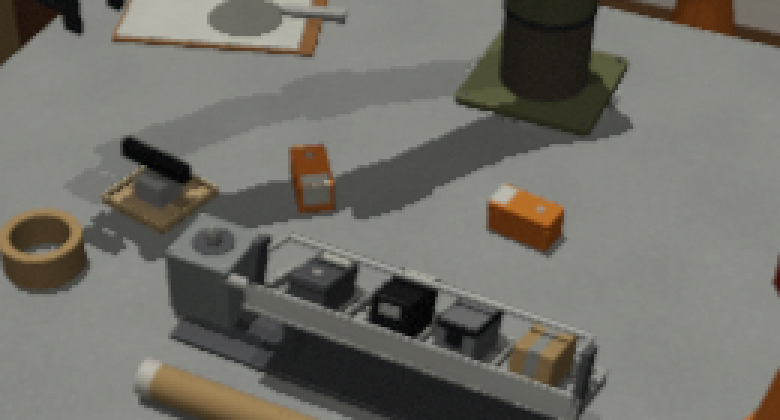

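View pics/t24.png

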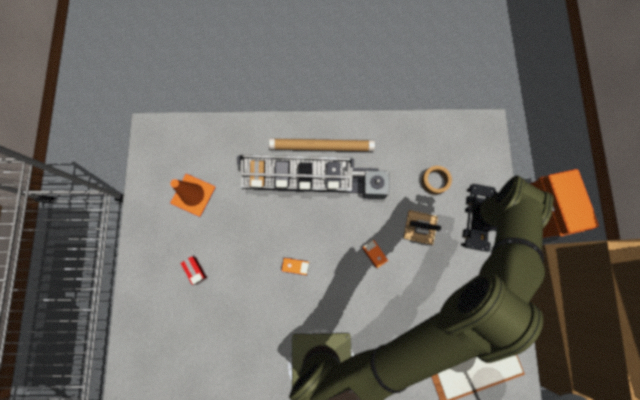

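```bash
python3 -c "
from plant import r
print(r.finish_job())"
```

```text
the job is handed in; nothing more can be done
None
```

I carried out the whole task and handed it in at about 49 s of the 210 s; `finish_job` gives no verdict, so success rests on my own checks below.

**What I did:** I put the T-handle fully down on the shaft and turned it until the bar was swung right back. I placed all four lots, one per bay, tagged ends to the front lip: lot3, lot4, lot2, lot1 from right to left. I then turned the bar back to its end stop and stood the handle in its tray.

**Last checks:**
- **Lots:** measured on the shelf just before locking, they sat at x = -7 to -2 mm with the base within about 2.5 mm of the deck, all inside the limits. The later pictures show them still in place.
- **Bar:** it was found at z ≈ 0.151 m, which matches the locked reading at the start. The turning torque rose to about 0.4 N m at the stop.
- **Handle:** it stands upright within a few millimetres of the tray centre.
- **Bystanders:** the cone, map tube and roll read within about 5 mm of where they started, which is the detector's own error.

**Disagreements and surprises:**
- **Locking turn:** at first the bar read about 10 mm too high, so I turned a further 9 degrees until the picture matched the start.
- **Lot4:** it sits about 10 mm to the left of its bay's middle after release, still well inside the bay. I don't know why it shifted.
- **Top camera:** in the last look it gave one stray bar reading, and one stray cone reading ranked above the correct one. Both lay on the lots, and the second reading was right each time.

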